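# Clear the deburring bench into tote and trays

## Task

Sort what lies loose on the bench: first set the clear lens cover flat in the shallow blue tray, putting it down gently rather than dropping it; then lay both tools, the red scraper and the black sanding block, flat in the yellow tray; and only after that put the white gear and the orange pinion in the grey tote. Everything ends the same way up as it lies now, flat on the floor of its own container, nothing stacked or leaning on a rim, and released.

Things in the scene. Friction and masses are not known exactly. Their poses are not given: they have to be found in the camera images.
- lens_mid (a point): centre (half-way up, 8 mm above its underside) of the clear polycarbonate lens cover: a rectangular see-through plate 64 mm along its x, 44 mm along its y and 8 mm thick with thin white edge lines, carrying a raised clear window 52 x 32 mm, in all 16 mm tall, z up; about 30 g, lies flat. Grip across its 44 mm width, on the lower 8 mm.
- scraper_mid (a point): centre of the handle (half-way up, 9 mm above its underside) of the deburring scraper: red aluminium handle 84 mm long along its x, 20 mm wide along y, 18 mm high with dark bands, and a narrow steel blade pointing along +x. The blade tip is 85 mm ahead of this point, the tail of the handle 42 mm behind it (127 mm overall). z up; about 90 g, balances within 10 mm ahead of this point.
- block_mid (a point): centre (half-way up, 18 mm above its underside) of the squat black rubber sanding block, 66 mm along its x, 38 mm along its y, 36 mm high, z up; about 140 g.
- gear_mid (a point): centre (half-way up, 9 mm above its underside) of the white nylon gear blank: a flat toothed disc 56 mm in diameter, 18 mm thick, with a dark mark at its bore; lies flat, z up along its axis; about 45 g.
- pinion_mid (a point): centre (half-way up, 14 mm above its underside) of the orange acetal pinion blank: a disc 40 mm in diameter and 14 mm thick with a hub 24 mm in diameter on top of it, 28 mm tall in all, standing on the disc, z up along its axis; about 30 g. Grip the disc or the hub.
- lens_tray: shallow blue tray for lens covers, fixed to the bench: 140 x 140 mm outside, walls 5 mm thick, 17 mm high outside, inner floor 5 mm above the bench (inside 130 x 130 mm). Origin at the centre of its underside, on the bench; x and y along its sides.
- tool_tray: shallow yellow tray for tools, fixed to the bench: 170 mm along its x, 180 mm along its y outside, walls 5 mm thick, 21 mm high outside, inner floor 5 mm above the bench (inside 160 x 170 mm). Origin at the centre of its underside, on the bench. Scraper and block fit side by side, the scraper along x on one half, the block along x on the other.
- tote: open grey tote for gears, fixed to the bench: 170 mm along its x, 160 mm along its y outside, walls 5 mm thick, 60 mm high outside, inner floor 5 mm above the bench (inside 160 x 150 mm). Origin at the centre of its underside, on the bench. The two gears fit side by side along x, some 40 mm either side of the centre.
Things that resemble listed ones, but are neither listed nor needed, are in the scene too. Of the things shaped like the part that bears pinion_mid, the orange one is meant.

How it is judged:
By the outcome, as a careful person would: the job done as asked, in the order asked, and still so for the second after the job is handed in, with the robot touching nothing.
It also fails if it takes over 128 s, if anything falls off the work surface, if the arm or the gripper's body presses on something with over 40 N, if the wrist force passes 120 N, or if a joint passes its speed limit or range.

## Robot

A 7-joint arm with a two-finger parallel gripper is mounted at the origin on the work surface. World frame = base frame: x ahead of the robot, y to its left, z up, the work surface at z = 0. Lengths are in mm, angles in rad, forces in N, time in s.
With the tool pointing down it reaches from about 400 to 875 mm from the base axis. Payload 4.4 kg.
Tool frame: the origin (TCP) lies at the very end of the fingers, on their centre line; the grasp point (between the pads) lies 19 mm behind it; z points along the fingers, y is the direction in which the jaws open and shut (so a half turn about z gives the same grasp; the last joint's range is limited). The gripper opens to 85 mm and grips with 20 to 120 N. Pads are 22 mm wide; open, the fingers measure 114 mm over their backs; the gripper's body (76 mm by 85 mm) begins 54 mm behind the grasp point. The pads swing forward as they close: fully open they stand 13 mm farther back than shut.
Start: joints at [-1.348, 0.628, 0.038, 1.517, -0.027, 0.996, -0.02], TCP at [185.097, 623.103, 231.313] pointing down, gripper open.
Joint ranges: [-3.06, 3.06], [-0.37, 2.12], [-1.25, 1.32], [0.18, 2.47], [-1.1, 4.24], [0.23, 1.98], [-2.94, 2.94]. Speed limits (rad/s): [2.57, 2.57, 3.14, 3.14, 3.14, 3.14, 3.14].

## Interface

Orientations are given as [roll, pitch, yaw] about the fixed x, y, z axes, in that order (R = Rz(yaw) Ry(pitch) Rx(roll)).
In Python, from cell import read_state, get_image, calibration, finish_job gives the robot as it stands. The module is installed in compiled form; this text tells all that it offers.
- The arm moves only by the tool apply_moves, never from a script. Its argument "increments" is a list of rows, each an object of numbers: "tx", "ty", "tz": the shift along the world's x, y, z in m; "rx", "ry", "rz": the turn, a rotation vector about the world's x, y, z in units of 5 degrees (1.0 is 5 degrees); "claw": the finger opening in m, from 0 to 0.0854. In form: [{"tx": .., "ty": .., "tz": .., "rx": .., "ry": .., "rz": .., "claw": ..}, ...]. A call has 1 to 12 rows; each row is the pose to reach, as a shift and turn from the pose commanded when the call began; what a row does not reach only later rows make up. A row lasts 1/10 s, in which the tool goes at most 50 mm and 8.59 degrees, less where a joint would pass 70% of its speed; a pose out of reach is approached as far as the arm can. A call with a gripper value outside its range is refused whole. The fingers move at their own pace and stop on an object; the grip force is fixed at half the most. Time passes only in rows, so rows that repeat a pose let the fingers close. It gives the time, the measured TCP pose, the force and the opening at its end, in the units of the state.
- read_state(): the state, without advancing time (a new reading comes with each control period).
- get_image(name): name is "scene" or "top" or "wrist"; returns the picture (400x640x3 uint8, red, green, blue); there is no depth.
- calibration(name): a dict with "camera_matrix" (3x3 intrinsics, pixels), "origin" and "attitude" of the camera in the world. Camera axes: x right, y up, looking along -z (the intrinsics and any distortion apply to the point x, -y, -z); pixel columns grow to the right and rows downward; lengths in mm; the calibration is good to about 2 mm. A picture is of the moment at which its call begins: read the wrist's pose just before it. calibration takes no time and is no camera call; for the wrist camera it gives the pose at the moment of the call.
- finish_job(): hands the job in, once; it reports no verdict.
The state is a dict: "clock": time; "qpos": joint angles; "qd": joint speeds; "tau": joint torques, N m; "eef_pos": TCP position; "tool_rot": TCP orientation; "force": force on the tool from outside, world axes, zero at the start; "torque": the same for the moment, N m; "width": finger opening in mm.
Only numpy, scipy, OpenCV 4.12 (cv2) and the standard library are available. Lean on these libraries where they do the work, as an engineer would, in place of code of your own. Each camera call takes 0.05 s, during which the arm holds its last target. There are 200 camera calls.

## Working session

There is one attempt and no reset: what is moved stays moved. The work goes in short steps, Python scripts to look and compute and a tool call to move; the robot and the scene stay as the last step left them, time stands still between calls to the robot, and variables do not carry over. Pictures are saved under pics/ and viewed, about 12 in all and at most 16, crops included, and the job is handed in when it is done.

Besides the shell and the picture viewer there is one more tool, called after "Request:" by a JSON object that holds its "api" and its "payload", one argument or row to a line. apply_moves: Moves the arm, as the interface text tells. Its arguments: {"type":"object","properties":{"increments":{"type":"array"}},"required":["increments"]}

```bash
mkdir -p pics
cat > h.py <<'E'
import numpy as np, cv2
from cell import *
def ray(name,u,v,z,c=None):
    c=c or calibration(name); K=np.array(c["camera_matrix"]); 
    d=np.linalg.inv(K)@[u,v,1]; d=np.array([d[0],-d[1],-d[2]])
    A=np.array(c["attitude"]); 
    if A.shape!=(3,3):
        from scipy.spatial.transform import Rotation as R; A=R.from_euler('xyz',A).as_matrix()
    o=np.array(c["origin"]); d=A@d
    return np.round((o+d*(z-o[2])/d[2]),1)
def save(name,f):
    im=get_image(name); cv2.imwrite('pics/'+f+'.png',im[:,:,::-1]); return im
E
python3 - <<'E'
from h import *
for n in("top","scene","wrist"): print(n,calibration(n))
print(read_state())
save("top","top0");save("scene","scene0")
E
```

```text
top {'camera_matrix': array([[365.20307035,   0.        , 319.58987798],
       [  0.        , 365.20307035, 197.3416265 ],
       [  0.        ,   0.        ,   1.        ]]), 'origin': array([344.08638411,  -4.96187353, 889.37986348]), 'attitude': array([ 0.24536063,  0.00165532, -1.59468566])}
scene {'camera_matrix': array([[451.95262724,   0.        , 310.78836386],
       [  0.        , 451.95262724, 201.36469064],
       [  0.        ,   0.        ,   1.        ]]), 'origin': array([1157.93169908, -189.54395966, 1132.58015482]), 'attitude': array([ 0.52333919, -0.00886573,  1.29898341])}
wrist {'camera_matrix': array([[329.80156558,   0.        , 320.43590965],
       [  0.        , 329.80156558, 201.23392346],
       [  0.        ,   0.        ,   1.        ]]), 'origin': array([115.8786477 , 644.3694762 , 373.57192976]), 'attitude': array([-0.28790121,  0.00168109,  1.28338774])}
{'clock': 0.0, 'qpos': array([-1.34781298,  0.62932251,  0.03838771,  1.51840456, -0.02700384,
        0.99629506, -0.01998879]), 'qd': array([-0.0005064 , -0.00166182, -0.00118081,  0.00114089,  0.00051893,
        0.00130592,  0.00110974]), 'tau': array([-5.57457024e-04, -5.63373113e+01,  1.22581277e+00, -1.93436712e+01,
        1.07952111e-02,  1.02680898e-02, -4.01196175e-06]), 'eef_pos': array([184.86938031, 622.48533443, 230.39171346]), 'tool_rot': array([-3.13967916e+00, -1.02978867e-05,  2.85286148e+00]), 'force': array([-0.05924459,  1.04384342,  0.16441597]), 'torque': array([0.01283939, 0.03994148, 0.00562858]), 'width': 85.15399968335994}
```

View pics/top0.png

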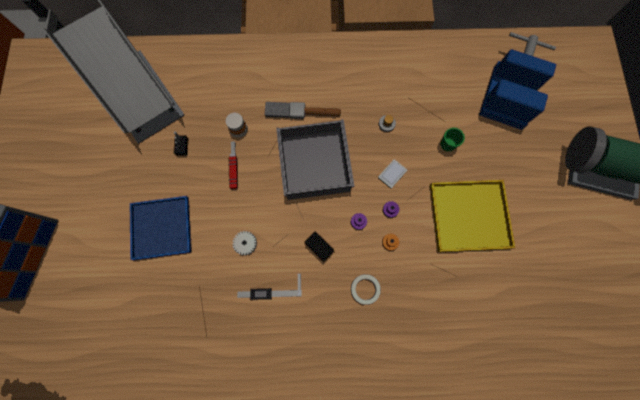

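View pics/scene0.png

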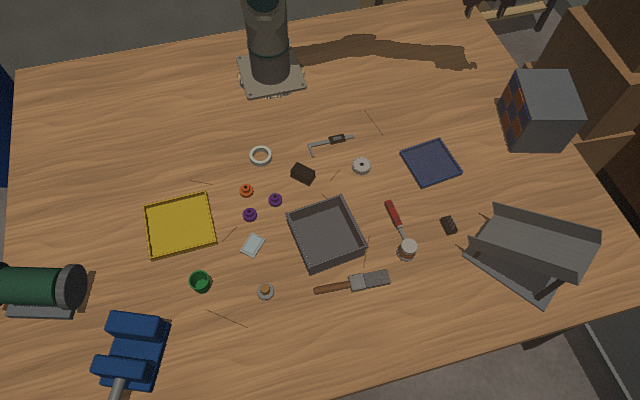

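The top view, with pixel positions:
- **Lens:** clear plate at (393,173), the only candidate.
- **Scraper:** red at (233,170), not the wood-handled tool at (303,110).
- **Sanding block:** black at (320,247), not the small black object at (181,145).
- **Gear:** white toothed disc at (245,243), not the ring at (366,290) or the cup at (235,124).
- **Pinion:** orange at (391,242), not the purple ones at (359,221) and (391,209).
- **Containers:** blue tray (160,228), yellow tray (471,216), tote (315,160).

I'll check these in one close crop.

Run:
```python
from h import *
im=cv2.imread('pics/top0.png')
c=im[110:310,120:420]; c=cv2.resize(c,None,fx=2.66,fy=2.66,interpolation=cv2.INTER_CUBIC)
c=cv2.convertScaleAbs(c,alpha=1.5,beta=10); cv2.imwrite('pics/crop.png',c)
hsv=cv2.cvtColor(im,cv2.COLOR_BGR2HSV)
def seg(nm,lo,hi,box,z):
    x0,y0,x1,y1=box; m=cv2.inRange(hsv[y0:y1,x0:x1],lo,hi)
    n,l,s,ce=cv2.connectedComponentsWithStats(m); k=1+np.argmax(s[1:,4])
    pts=np.argwhere(l==k)[:,::-1].astype(np.float32)+[x0,y0]
    P=np.array([ray("top",*p,z) for p in pts])[:,:2].astype(np.float32)
    r=cv2.minAreaRect(P); print(nm,s[k,4],'px',ce[k]+[x0,y0],'mean',P.mean(0),'rect',[np.round(t,1) for t in r])
seg('lens',(0,0,120),(180,60,255),(370,155,412,192),12)
seg('scr',(0,130,60),(8,255,255),(222,140,245,195),16)
seg('scr2',(170,130,60),(180,255,255),(222,140,245,195),16)
seg('block',(0,0,0),(180,255,45),(300,228,340,265),36)
seg('gear',(0,0,120),(180,70,255),(228,228,262,260),18)
seg('pin',(5,190,120),(14,255,255),(380,230,402,252),18)
seg('blue',(100,120,20),(130,255,255),(125,190,197,265),17)
seg('yel',(22,150,60),(35,255,255),(425,170,520,260),21)
seg('tote',(0,0,20),(180,60,255),(270,115,358,205),60)
```

```text
lens 419 px [392.46300716 172.9928401 ] mean [ 622.5471  -193.71503] rect [array([ 622.9, -193.8]), array([43.9, 63. ]), np.float64(46.5)]
scr 218 px [232.5        171.94954128] mean [633.90393 208.23256] rect [array([634.9, 207.1]), array([82.1, 20. ]), np.float64(2.1)]
scr2 4 px [233.5 178.5] mean [616.5     205.09999] rect [array([616.5, 205.2]), array([7.5, 2.6]), np.float64(88.5)]
block 422 px [318.87440758 246.42180095] mean [439.97815   -4.139337] rect [array([439.4,  -3.8]), array([64.3, 36.1]), np.float64(43.5)]
gear 370 px [243.51351351 242.11621622] mean [456.56854 175.45808] rect [array([457. , 174.5]), array([52.7, 52.6]), np.float64(88.8)]
pin 61 px [393.6557377  241.78688525] mean [ 448.6967  -182.80327] rect [array([ 450.1, -180.5]), array([31.3, 23.7]), np.float64(30.6)]Traceback (most recent call last):
  File "<stdin>", line 18, in <module>
  File "<stdin>", line 10, in seg
  File "h.py", line 4, in ray
    c=c or calibration(name); K=np.array(c["camera_matrix"]);
           ~~~~~~~~~~~^^^^^^
ValueError: time passes only in moves, steps and waits
```

View pics/crop.png

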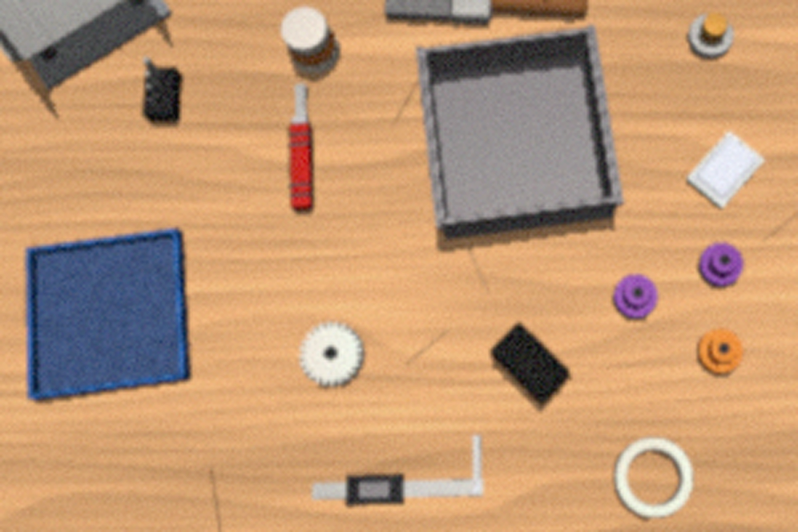

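The crop confirms the choices: a clear plate with a raised window, a red handle with its blade pointing away, a plain black block, a toothed white gear and the orange pinion. Next I'll locate the containers.

Run:
```python
from h import *
C=calibration("top")
im=cv2.imread('pics/top0.png');hsv=cv2.cvtColor(im,cv2.COLOR_BGR2HSV)
def quad(nm,pts,z):
    P=np.array([ray("top",*p,z,C) for p in pts])[:,:2].astype(np.float32)
    print(nm,P.mean(0),P.tolist(),[np.round(t,1) for t in cv2.minAreaRect(P)])
f=lambda L:[(120+a/2.66,110+b/2.66) for a,b in L]
quad('blue',f([(27,250),(180,231),(189,379),(34,398)]),17)
quad('tote',f([(418,48),(596,28),(621,204),(441,226)]),60)
quad('pin',f([(720,350)]),14); quad('pinhub',f([(724,348)]),28)
quad('tip',f([(301,86)]),9);quad('tail',f([(301,210)]),16)
for nm,lo,hi,b,z in(('yel',(22,150,40),(35,255,255),(425,170,520,260),21),('blue',(100,120,10),(130,255,255),(125,190,197,265),17),('pin',(3,150,60),(16,255,255),(378,228,405,255),14)):
    x0,y0,x1,y1=b; m=cv2.inRange(hsv[y0:y1,x0:x1],lo,hi)
    n,l,s,ce=cv2.connectedComponentsWithStats(m); k=1+np.argmax(s[1:,4])
    quad(nm+'_seg%d'%s[k,4],np.argwhere(l==k)[:,::-1]+[x0,y0],z) if 0 else None
    pts=np.argwhere(l==k)[:,::-1]+[x0,y0]
    P=np.array([ray("top",*p,z,C) for p in pts])[:,:2].astype(np.float32)
    print(nm,s[k,4],P.mean(0),[np.round(t,1) for t in cv2.minAreaRect(P)])
print(read_state()['clock'])
```

```text
blue [496.3   377.125] [[557.0, 456.29998779296875], [571.7000122070312, 316.29998779296875], [435.0, 299.6000061035156], [421.5, 436.29998779296875]] [array([496. , 377.9]), array([137.7, 143.1]), np.float64(6.0)]
tote [ 6.5269995e+02 -1.2500000e-01] [[729.7999877929688, 91.5999984741211], [745.9000244140625, -73.69999694824219], [575.7000122070312, -89.0], [559.4000244140625, 70.5999984741211]] [array([6.524e+02, 6.000e-01]), array([171.6, 166.1]), np.float64(5.6)]
pin [ 449.8 -176.5] [[449.79998779296875, -176.5]] [array([ 449.8, -176.5]), array([0., 0.]), np.float64(0.0)]
pinhub [ 449.8 -177.4] [[449.79998779296875, -177.39999389648438]] [array([ 449.8, -177.4]), array([0., 0.]), np.float64(0.0)]
tip [716.4 211. ] [[716.4000244140625, 211.0]] [array([716.4, 211. ]), array([0., 0.]), np.float64(0.0)]
tail [589.4 205.1] [[589.4000244140625, 205.10000610351562]] [array([589.4, 205.1]), array([0., 0.]), np.float64(0.0)]
yel 5041 [ 507.60443 -373.2021 ] [array([ 509.3, -374.2]), array([170.7, 183.6]), np.float64(1.2)]
blue 3215 [496.4862  379.32233] [array([497.7, 378.5]), array([138.1, 139.6]), np.float64(6.2)]
pin 231 [ 449.50394 -175.20216] [array([ 449.5, -175.5]), array([39.8, 40. ]), np.float64(42.2)]
0.1
```

Positions found (mm, jaw angle convention yaw−90°):

| Item | x, y | Orientation |
|---|---|---|
| Lens | (623,−194) | 44 mm direction at 46.5° |
| Scraper | (633,208) | yaw 2.5° |
| Block | (439,−4) | 43.5° |
| Gear | (457,174.5) | – |
| Pinion | (449.5,−175.5) | – |
| Blue tray | (497,378.5) | 6° |
| Yellow tray | (509,−374) | 1° |
| Tote | (652.5,0.5) | 5.6° |

I'm moving to the lens now.

Request:
{"api": "apply_moves", "payload": {
  "increments": [
    {"tx": 0.438, "ty": -0.817, "tz": -0.05, "rz": -5.4, "claw": 0.058},
    {"tx": 0.438, "ty": -0.817, "tz": -0.05, "rz": -5.4, "claw": 0.058},
    {"tx": 0.438, "ty": -0.817, "tz": -0.05, "rz": -5.4, "claw": 0.058},
    {"tx": 0.438, "ty": -0.817, "tz": -0.05, "rz": -5.4, "claw": 0.058},
    {"tx": 0.438, "ty": -0.817, "tz": -0.05, "rz": -5.4, "claw": 0.058},
    {"tx": 0.438, "ty": -0.817, "tz": -0.05, "rz": -5.4, "claw": 0.058},
    {"tx": 0.438, "ty": -0.817, "tz": -0.05, "rz": -5.4, "claw": 0.058},
    {"tx": 0.438, "ty": -0.817, "tz": -0.05, "rz": -5.4, "claw": 0.058},
    {"tx": 0.438, "ty": -0.817, "tz": -0.05, "rz": -5.4, "claw": 0.058},
    {"tx": 0.438, "ty": -0.817, "tz": -0.05, "rz": -5.4, "claw": 0.058},
    {"tx": 0.438, "ty": -0.817, "tz": -0.05, "rz": -5.4, "claw": 0.058},
    {"tx": 0.438, "ty": -0.817, "tz": -0.05, "rz": -5.4, "claw": 0.058}
  ]
}}

```text
$.increments[0]: bad value
```

Request:
{"api": "apply_moves", "payload": {
  "increments": [
    {"tx": 0.438, "ty": -0.817, "tz": -0.05, "rx": 0, "ry": 0, "rz": -5.4, "claw": 0.058},
    {"tx": 0.438, "ty": -0.817, "tz": -0.05, "rx": 0, "ry": 0, "rz": -5.4, "claw": 0.058},
    {"tx": 0.438, "ty": -0.817, "tz": -0.05, "rx": 0, "ry": 0, "rz": -5.4, "claw": 0.058},
    {"tx": 0.438, "ty": -0.817, "tz": -0.05, "rx": 0, "ry": 0, "rz": -5.4, "claw": 0.058},
    {"tx": 0.438, "ty": -0.817, "tz": -0.05, "rx": 0, "ry": 0, "rz": -5.4, "claw": 0.058},
    {"tx": 0.438, "ty": -0.817, "tz": -0.05, "rx": 0, "ry": 0, "rz": -5.4, "claw": 0.058},
    {"tx": 0.438, "ty": -0.817, "tz": -0.05, "rx": 0, "ry": 0, "rz": -5.4, "claw": 0.058},
    {"tx": 0.438, "ty": -0.817, "tz": -0.05, "rx": 0, "ry": 0, "rz": -5.4, "claw": 0.058},
    {"tx": 0.438, "ty": -0.817, "tz": -0.05, "rx": 0, "ry": 0, "rz": -5.4, "claw": 0.058},
    {"tx": 0.438, "ty": -0.817, "tz": -0.05, "rx": 0, "ry": 0, "rz": -5.4, "claw": 0.058},
    {"tx": 0.438, "ty": -0.817, "tz": -0.05, "rx": 0, "ry": 0, "rz": -5.4, "claw": 0.058},
    {"tx": 0.438, "ty": -0.817, "tz": -0.05, "rx": 0, "ry": 0, "rz": -5.4, "claw": 0.058}
  ]
}}

```text
clock: 1.3
eef_pos: [468.6, 93.2, 198.8]
tool_rot: [-3.141, -0.0, 2.382]
force: [2.0, 0.9, -0.1]
width: 57.7
```

Request:
{"api": "apply_moves", "payload": {
  "increments": [
    {"tx": 0.155, "ty": -0.287, "tz": -0.08, "rx": 0, "ry": 0, "rz": 0, "claw": 0.058},
    {"tx": 0.155, "ty": -0.287, "tz": -0.08, "rx": 0, "ry": 0, "rz": 0, "claw": 0.058},
    {"tx": 0.155, "ty": -0.287, "tz": -0.08, "rx": 0, "ry": 0, "rz": 0, "claw": 0.058},
    {"tx": 0.155, "ty": -0.287, "tz": -0.08, "rx": 0, "ry": 0, "rz": 0, "claw": 0.058},
    {"tx": 0.155, "ty": -0.287, "tz": -0.08, "rx": 0, "ry": 0, "rz": 0, "claw": 0.058},
    {"tx": 0.155, "ty": -0.287, "tz": -0.08, "rx": 0, "ry": 0, "rz": 0, "claw": 0.058},
    {"tx": 0.155, "ty": -0.287, "tz": -0.08, "rx": 0, "ry": 0, "rz": 0, "claw": 0.058},
    {"tx": 0.155, "ty": -0.287, "tz": -0.08, "rx": 0, "ry": 0, "rz": 0, "claw": 0.058},
    {"tx": 0.155, "ty": -0.287, "tz": -0.08, "rx": 0, "ry": 0, "rz": 0, "claw": 0.058}
  ]
}}

```text
clock: 2.2
eef_pos: [622.4, -192.4, 117.9]
tool_rot: [-3.141, -0.002, 2.38]
force: [-0.0, 0.6, -0.3]
width: 57.9
```

Run:
```python
from h import *
C=calibration("wrist"); s=read_state(); print(s['eef_pos'],s['tool_rot'])
im=save("wrist","w1")
import pickle; pickle.dump(C,open('w1.pkl','wb'))
```

```text
[ 622.36857489 -192.36362045  117.94276448] [-3.14081936e+00 -1.97302886e-03  2.37994723e+00]
```

View pics/w1.png

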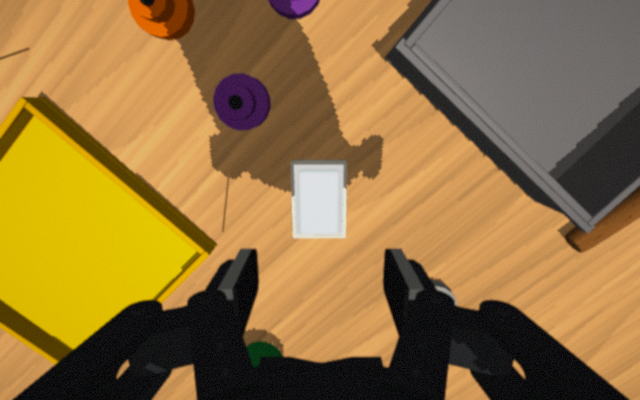

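The lens is at (319,199), aligned with the jaws, and the window is clearly visible. I'll measure it.

Run:
```python
from h import *
import pickle; C=pickle.load(open('w1.pkl','rb'))
P=np.array([ray("wrist",*p,8,C) for p in [(292,161.5),(345,161),(346,238),(293,238)]])
print(P,P.mean(0),np.linalg.norm(np.diff(P,axis=0),axis=1))
o=ray("wrist",122.5*0+162,8,14,C);print('pinion',o)
for p in [(247,252),(394,252)]:print(ray("wrist",*p,118+5,C))
```

```text
[[ 586.  -186.9    8. ]
 [ 613.9 -156.9    8. ]
 [ 661.9 -199.5    8. ]
 [ 631.7 -231.3    8. ]] [ 623.375 -193.65     8.   ] [40.96840246 64.17756617 43.85521634]
pinion [ 452.9 -175.8   14. ]
[ 594.3 -210.7  123. ]
[ 640.6 -161.9  123. ]
```

Request:
{"api": "apply_moves", "payload": {
  "increments": [
    {"tx": 0.0005, "ty": 0, "tz": -0.05, "rx": 0, "ry": 0, "rz": 0, "claw": 0.058},
    {"tx": 0.0005, "ty": 0, "tz": -0.09, "rx": 0, "ry": 0, "rz": 0, "claw": 0.058},
    {"tx": 0.0005, "ty": 0, "tz": -0.106, "rx": 0, "ry": 0, "rz": 0, "claw": 0.058},
    {"tx": 0.0005, "ty": 0, "tz": -0.112, "rx": 0, "ry": 0, "rz": 0, "claw": 0.058},
    {"tx": 0.0005, "ty": 0, "tz": -0.114, "rx": 0, "ry": 0, "rz": 0, "claw": 0.058},
    {"tx": 0.0005, "ty": 0, "tz": -0.115, "rx": 0, "ry": 0, "rz": 0, "claw": 0.058},
    {"tx": 0.0005, "ty": 0, "tz": -0.116, "rx": 0, "ry": 0, "rz": 0, "claw": 0.058},
    {"tx": 0.0005, "ty": 0, "tz": -0.116, "rx": 0, "ry": 0, "rz": 0, "claw": 0.058}
  ]
}}

```text
clock: 3.05
eef_pos: [624.5, -192.2, 4.2]
tool_rot: [3.141, 0.002, 2.381]
force: [0.3, -0.4, -0.1]
width: 57.6
```

Run:
```python
from h import *
s=read_state(); print(s['eef_pos'],s['force'],s['width'])
save("wrist","w2")
```

```text
[ 624.47992854 -192.19753158    4.22669189] [ 0.25778112 -0.3562488  -0.12363754] 57.62135747917384
```

View pics/w2.png

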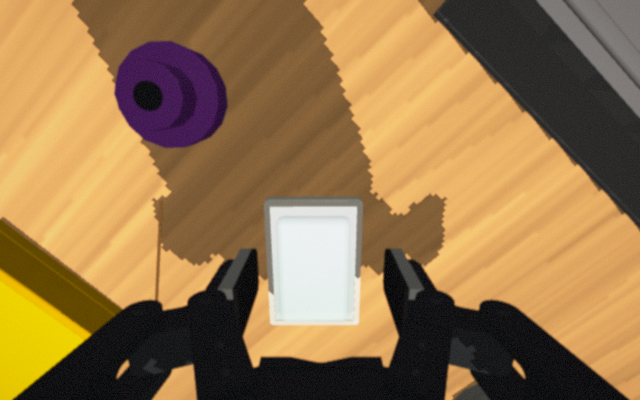

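The lens sits between the fingertips, centred at about (314,262). I'm lowering in 1 mm steps until the force shows contact.

Request:
{"api": "apply_moves", "payload": {
  "increments": [
    {"tx": 0, "ty": 0, "tz": -0.001, "rx": 0, "ry": 0, "rz": 0, "claw": 0.052},
    {"tx": 0, "ty": 0, "tz": -0.002, "rx": 0, "ry": 0, "rz": 0, "claw": 0.052},
    {"tx": 0, "ty": 0, "tz": -0.003, "rx": 0, "ry": 0, "rz": 0, "claw": 0.052},
    {"tx": 0, "ty": 0, "tz": -0.003, "rx": 0, "ry": 0, "rz": 0, "claw": 0.052}
  ]
}}

```text
clock: 3.5
eef_pos: [623.5, -191.9, -0.3]
tool_rot: [-3.141, -0.0, 2.381]
force: [-0.0, -0.6, 1.0]
width: 52.2
```

Request:
{"api": "apply_moves", "payload": {
  "increments": [
    {"tx": 0, "ty": -0.001, "tz": -0.0005, "rx": 0, "ry": 0, "rz": 0, "claw": 0.048},
    {"tx": 0, "ty": -0.001, "tz": -0.0005, "rx": 0, "ry": 0, "rz": 0, "claw": 0.042},
    {"tx": 0, "ty": -0.001, "tz": -0.0005, "rx": 0, "ry": 0, "rz": 0, "claw": 0.038},
    {"tx": 0, "ty": -0.001, "tz": -0.0005, "rx": 0, "ry": 0, "rz": 0, "claw": 0.038},
    {"tx": 0, "ty": -0.001, "tz": -0.0005, "rx": 0, "ry": 0, "rz": 0, "claw": 0.038},
    {"tx": 0, "ty": -0.001, "tz": -0.0005, "rx": 0, "ry": 0, "rz": 0, "claw": 0.038}
  ]
}}

```text
clock: 4.1
eef_pos: [623.9, -193.2, -0.2]
tool_rot: [3.141, 0.001, 2.381]
force: [-0.1, -0.9, 5.0]
width: 41.7
```

Request:
{"api": "apply_moves", "payload": {
  "increments": [
    {"tx": 0, "ty": 0, "tz": 0.003, "rx": 0, "ry": 0, "rz": 0, "claw": 0.036},
    {"tx": 0, "ty": 0, "tz": 0.01, "rx": 0, "ry": 0, "rz": 0, "claw": 0.036},
    {"tx": 0, "ty": 0, "tz": 0.03, "rx": 0, "ry": 0, "rz": 0, "claw": 0.036},
    {"tx": 0, "ty": 0, "tz": 0.06, "rx": 0, "ry": 0, "rz": 0, "claw": 0.036},
    {"tx": 0, "ty": 0, "tz": 0.1, "rx": 0, "ry": 0, "rz": 0, "claw": 0.036},
    {"tx": 0, "ty": 0, "tz": 0.12, "rx": 0, "ry": 0, "rz": 0, "claw": 0.036}
  ]
}}

```text
clock: 4.7
eef_pos: [625.2, -193.3, 123.0]
tool_rot: [3.14, 0.004, 2.382]
force: [0.9, 0.3, -0.1]
width: 41.9
```

Run:
```python
from h import *
s=read_state(); print(s['eef_pos'],s['force'],s['width'])
im=save("wrist","w3")
cv2.imwrite('pics/w3c.png',im[180:400,170:470,::-1])
```

```text
[ 625.1768794  -193.33792307  122.98411939] [ 0.8684376   0.31447121 -0.1302869 ] 41.93254637773962
```

View pics/w3c.png

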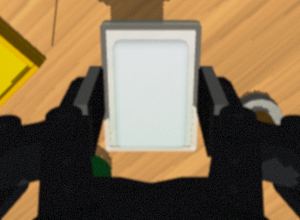

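The lens is held level and centred between the pads. I'm carrying it to the blue tray.

Request:
{"api": "apply_moves", "payload": {
  "increments": [
    {"tx": -0.128, "ty": 0.572, "tz": 0, "rx": 0, "ry": 0, "rz": -8.1, "claw": 0.036},
    {"tx": -0.128, "ty": 0.572, "tz": 0, "rx": 0, "ry": 0, "rz": -8.1, "claw": 0.036},
    {"tx": -0.128, "ty": 0.572, "tz": 0, "rx": 0, "ry": 0, "rz": -8.1, "claw": 0.036},
    {"tx": -0.128, "ty": 0.572, "tz": 0, "rx": 0, "ry": 0, "rz": -8.1, "claw": 0.036},
    {"tx": -0.128, "ty": 0.572, "tz": 0, "rx": 0, "ry": 0, "rz": -8.1, "claw": 0.036},
    {"tx": -0.128, "ty": 0.572, "tz": 0, "rx": 0, "ry": 0, "rz": -8.1, "claw": 0.036},
    {"tx": -0.128, "ty": 0.572, "tz": 0, "rx": 0, "ry": 0, "rz": -8.1, "claw": 0.036},
    {"tx": -0.128, "ty": 0.572, "tz": 0, "rx": 0, "ry": 0, "rz": -8.1, "claw": 0.036},
    {"tx": -0.128, "ty": 0.572, "tz": 0, "rx": 0, "ry": 0, "rz": -8.1, "claw": 0.036},
    {"tx": -0.128, "ty": 0.572, "tz": 0, "rx": 0, "ry": 0, "rz": -8.1, "claw": 0.036},
    {"tx": -0.128, "ty": 0.572, "tz": 0, "rx": 0, "ry": 0, "rz": -8.1, "claw": 0.036},
    {"tx": -0.128, "ty": 0.572, "tz": 0, "rx": 0, "ry": 0, "rz": -8.1, "claw": 0.036}
  ]
}}

```text
clock: 5.95
eef_pos: [493.3, 383.5, 119.1]
tool_rot: [-3.14, -0.002, 1.679]
force: [0.5, -0.5, 0.0]
width: 41.9
```

Request:
{"api": "apply_moves", "payload": {
  "increments": [
    {"tx": 0, "ty": 0, "tz": 0, "rx": 0, "ry": 0, "rz": 0, "claw": 0.036},
    {"tx": 0, "ty": 0, "tz": -0.04, "rx": 0, "ry": 0, "rz": 0, "claw": 0.036},
    {"tx": 0, "ty": 0, "tz": -0.07, "rx": 0, "ry": 0, "rz": 0, "claw": 0.036},
    {"tx": 0, "ty": 0, "tz": -0.09, "rx": 0, "ry": 0, "rz": 0, "claw": 0.036},
    {"tx": 0, "ty": 0, "tz": -0.09, "rx": 0, "ry": 0, "rz": 0, "claw": 0.036},
    {"tx": 0, "ty": 0, "tz": -0.09, "rx": 0, "ry": 0, "rz": 0, "claw": 0.036}
  ]
}}

```text
clock: 6.55
eef_pos: [496.0, 378.4, 29.7]
tool_rot: [-3.141, 0.001, 1.674]
force: [-0.1, -0.6, 0.1]
width: 42.1
```

Run:
```python
from h import *
s=read_state(); print(s['eef_pos'],s['force'],s['width'])
im=save("wrist","w4")
```

```text
[495.98332988 378.37577631  29.65777307] [-0.07152709 -0.56482393  0.11253374] 42.114092893513835
```

View pics/w4.png

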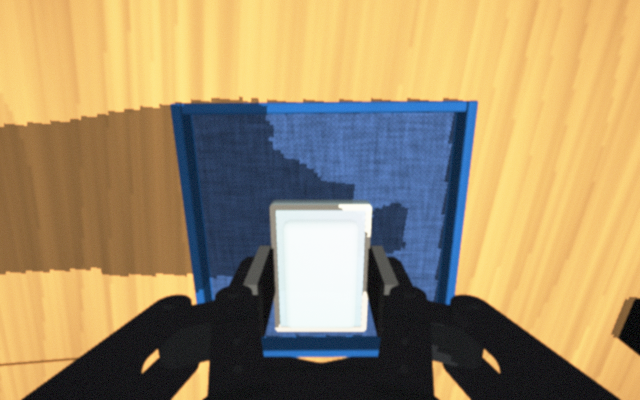

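The lens is centred in the tray and square to it. I'm lowering it gently.

Request:
{"api": "apply_moves", "payload": {
  "increments": [
    {"tx": 0, "ty": 0, "tz": -0.01, "rx": 0, "ry": 0, "rz": 0, "claw": 0.036},
    {"tx": 0, "ty": 0, "tz": -0.017, "rx": 0, "ry": 0, "rz": 0, "claw": 0.036},
    {"tx": 0, "ty": 0, "tz": -0.02, "rx": 0, "ry": 0, "rz": 0, "claw": 0.036},
    {"tx": 0, "ty": 0, "tz": -0.0215, "rx": 0, "ry": 0, "rz": 0, "claw": 0.036},
    {"tx": 0, "ty": 0, "tz": -0.0225, "rx": 0, "ry": 0, "rz": 0, "claw": 0.036},
    {"tx": 0, "ty": 0, "tz": -0.0235, "rx": 0, "ry": 0, "rz": 0, "claw": 0.036},
    {"tx": 0, "ty": 0, "tz": -0.024, "rx": 0, "ry": 0, "rz": 0, "claw": 0.036},
    {"tx": 0, "ty": 0, "tz": -0.024, "rx": 0, "ry": 0, "rz": 0, "claw": 0.036}
  ]
}}

```text
clock: 7.4
eef_pos: [495.7, 379.1, 5.6]
tool_rot: [3.141, -0.0, 1.675]
force: [-1.0, 0.1, -0.1]
width: 41.7
```

Request:
{"api": "apply_moves", "payload": {
  "increments": [
    {"tx": 0, "ty": 0, "tz": -0.0005, "rx": 0, "ry": 0, "rz": 0, "claw": 0.036},
    {"tx": 0, "ty": 0, "tz": -0.001, "rx": 0, "ry": 0, "rz": 0, "claw": 0.036},
    {"tx": 0, "ty": 0, "tz": -0.001, "rx": 0, "ry": 0, "rz": 0, "claw": 0.036}
  ]
}}

```text
clock: 7.7
eef_pos: [495.8, 379.2, 4.8]
tool_rot: [3.141, -0.0, 1.675]
force: [-0.2, 0.6, 2.7]
width: 41.8
```

Request:
{"api": "apply_moves", "payload": {
  "increments": [
    {"tx": 0, "ty": 0, "tz": -0.0005, "rx": 0, "ry": 0, "rz": 0, "claw": 0.036},
    {"tx": 0, "ty": 0, "tz": -0.0005, "rx": 0, "ry": 0, "rz": 0, "claw": 0.036}
  ]
}}

```text
clock: 7.9
eef_pos: [495.8, 379.1, 4.8]
tool_rot: [3.141, -0.001, 1.675]
force: [-1.7, -0.3, 6.8]
width: 42.0
```

Contact is confirmed: 6.8 N and z has stopped dropping. I'm releasing slowly and rising.

Request:
{"api": "apply_moves", "payload": {
  "increments": [
    {"tx": 0, "ty": 0, "tz": 0.0005, "rx": 0, "ry": 0, "rz": 0, "claw": 0.044},
    {"tx": 0, "ty": 0, "tz": 0.0005, "rx": 0, "ry": 0, "rz": 0, "claw": 0.05},
    {"tx": 0, "ty": 0, "tz": 0.0005, "rx": 0, "ry": 0, "rz": 0, "claw": 0.056},
    {"tx": 0, "ty": 0, "tz": 0.0005, "rx": 0, "ry": 0, "rz": 0, "claw": 0.056},
    {"tx": 0, "ty": 0, "tz": 0.01, "rx": 0, "ry": 0, "rz": 0, "claw": 0.056},
    {"tx": 0, "ty": 0, "tz": 0.04, "rx": 0, "ry": 0, "rz": 0, "claw": 0.056},
    {"tx": 0, "ty": 0, "tz": 0.09, "rx": 0, "ry": 0, "rz": 0, "claw": 0.056},
    {"tx": 0, "ty": 0, "tz": 0.13, "rx": 0, "ry": 0, "rz": 0, "claw": 0.056}
  ]
}}

```text
clock: 8.7
eef_pos: [496.1, 379.0, 136.5]
tool_rot: [3.14, -0.0, 1.674]
force: [0.7, 0.2, -0.3]
width: 56.0
```

Run:
```python
from h import *
s=read_state(); print(s['eef_pos'],s['tool_rot'],s['force'],s['width'])
save("top","top1")
im=cv2.imread('pics/top1.png'); C=calibration("top")
hsv=cv2.cvtColor(im,cv2.COLOR_BGR2HSV)
x0,y0,x1,y1=125,190,197,265
m=cv2.inRange(hsv[y0:y1,x0:x1],(0,0,120),(180,90,255)); pts=np.argwhere(m)[:,::-1]+[x0,y0]
P=np.array([ray("top",*p,18,C) for p in pts])[:,:2].astype(np.float32)
print(len(pts), cv2.minAreaRect(P) if len(P) else 0)
```

```text
[496.10191886 378.96293024 136.54833851] [ 3.14048145e+00 -2.44656694e-04  1.67428176e+00] [ 0.68190593  0.16010201 -0.26410135] 55.96251077542781
413 ((521.5800170898438, 386.8872985839844), (95.4324722290039, 134.86300659179688), 6.555186748504639)
```

The lens is released. Next is the scraper: grip at x=638, y=208, jaw axis at 92.6°.

Request:
{"api": "apply_moves", "payload": {
  "increments": [
    {"tx": 0.142, "ty": -0.171, "tz": -0.02, "rx": 0, "ry": 0, "rz": 17.3, "claw": 0.045},
    {"tx": 0.142, "ty": -0.171, "tz": -0.02, "rx": 0, "ry": 0, "rz": 17.3, "claw": 0.045},
    {"tx": 0.142, "ty": -0.171, "tz": -0.02, "rx": 0, "ry": 0, "rz": 17.3, "claw": 0.045},
    {"tx": 0.142, "ty": -0.171, "tz": -0.02, "rx": 0, "ry": 0, "rz": 17.3, "claw": 0.045},
    {"tx": 0.142, "ty": -0.171, "tz": -0.02, "rx": 0, "ry": 0, "rz": 17.3, "claw": 0.045},
    {"tx": 0.142, "ty": -0.171, "tz": -0.02, "rx": 0, "ry": 0, "rz": 17.3, "claw": 0.045},
    {"tx": 0.142, "ty": -0.171, "tz": -0.02, "rx": 0, "ry": 0, "rz": 17.3, "claw": 0.045},
    {"tx": 0.142, "ty": -0.171, "tz": -0.02, "rx": 0, "ry": 0, "rz": 17.3, "claw": 0.045},
    {"tx": 0.142, "ty": -0.171, "tz": -0.02, "rx": 0, "ry": 0, "rz": 17.3, "claw": 0.045},
    {"tx": 0.142, "ty": -0.171, "tz": -0.02, "rx": 0, "ry": 0, "rz": 17.3, "claw": 0.045},
    {"tx": 0.142, "ty": -0.171, "tz": -0.02, "rx": 0, "ry": 0, "rz": 17.3, "claw": 0.045},
    {"tx": 0.142, "ty": -0.171, "tz": -0.02, "rx": 0, "ry": 0, "rz": 17.3, "claw": 0.045}
  ]
}}

```text
clock: 9.95
eef_pos: [637.7, 207.7, 114.2]
tool_rot: [-3.142, 0.0, -3.102]
force: [0.2, 0.2, -0.2]
width: 44.9
```

Run:
```python
from h import *
C=calibration("wrist"); s=read_state(); print(s['eef_pos'],s['tool_rot'],s['qpos'])
im=save("wrist","w5"); im=im[:,:,::-1]
hsv=cv2.cvtColor(np.ascontiguousarray(im),cv2.COLOR_BGR2HSV)
m=cv2.inRange(hsv,(0,130,50),(7,255,255))|cv2.inRange(hsv,(172,130,50),(180,255,255))
n,l,st,ce=cv2.connectedComponentsWithStats(cv2.morphologyEx(m,cv2.MORPH_CLOSE,np.ones((9,9)))); k=1+np.argmax(st[1:,4]); pts=np.argwhere(l==k)[::3,::-1]
P=np.array([ray("wrist",*p,18,C) for p in pts])[:,:2].astype(np.float32)
print(st[k],cv2.minAreaRect(P))
cv2.imwrite('pics/w5.png',im)
t=cv2.imread('pics/top1.png'); t=cv2.resize(t[170:290,100:260],None,fx=4,fy=4)
w=cv2.resize(im,(640,400)); cv2.imwrite('pics/m1.png',np.vstack([w[:, :],np.pad(t,((0,0),(0,0),(0,0)))])[:600] if 0 else w)
```

```text
[637.74945085 207.74262179 114.22261556] [-3.14157891e+00  1.06999122e-04 -3.10236310e+00] [-0.34725283  0.78760586 -0.01667258  1.55457933  0.01654454  0.7994481
  1.23947663]
[ 308  141   27  107 2615] ((632.834228515625, 209.60609436035156), (82.92019653320312, 18.828269958496094), 2.9609174728393555)
```

View pics/w5.png

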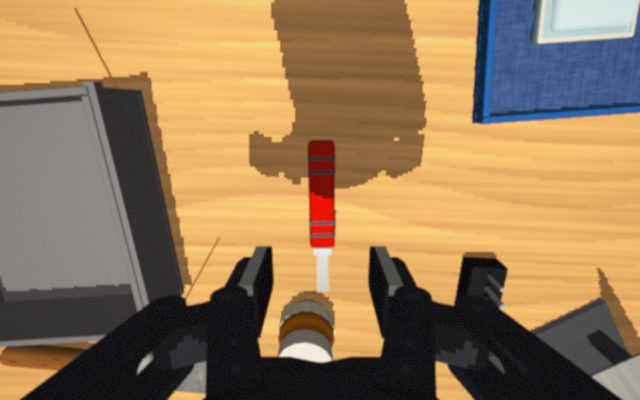

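The red handle is at (321,193), lined up with the jaws, with the bottle well ahead of the blade. The lens is visible in the tray at top right. Descending to grip.

Request:
{"api": "apply_moves", "payload": {
  "increments": [
    {"tx": -0.001, "ty": 0.0018, "tz": -0.05, "rx": 0, "ry": 0, "rz": 0, "claw": 0.045},
    {"tx": -0.001, "ty": 0.0018, "tz": -0.09, "rx": 0, "ry": 0, "rz": 0, "claw": 0.045},
    {"tx": -0.001, "ty": 0.0018, "tz": -0.105, "rx": 0, "ry": 0, "rz": 0, "claw": 0.045},
    {"tx": -0.001, "ty": 0.0018, "tz": -0.11, "rx": 0, "ry": 0, "rz": 0, "claw": 0.04},
    {"tx": -0.001, "ty": 0.0018, "tz": -0.112, "rx": 0, "ry": 0, "rz": 0, "claw": 0.035},
    {"tx": -0.001, "ty": 0.0018, "tz": -0.112, "rx": 0, "ry": 0, "rz": 0, "claw": 0.025},
    {"tx": -0.001, "ty": 0.0018, "tz": -0.112, "rx": 0, "ry": 0, "rz": 0, "claw": 0.012},
    {"tx": -0.001, "ty": 0.0018, "tz": -0.112, "rx": 0, "ry": 0, "rz": 0, "claw": 0.01},
    {"tx": -0.001, "ty": 0.0018, "tz": -0.112, "rx": 0, "ry": 0, "rz": 0, "claw": 0.01},
    {"tx": -0.001, "ty": 0.0018, "tz": -0.112, "rx": 0, "ry": 0, "rz": 0, "claw": 0.01}
  ]
}}

```text
clock: 11.0
eef_pos: [638.2, 210.3, 4.1]
tool_rot: [3.141, 0.003, -3.099]
force: [0.2, -0.8, 6.0]
width: 18.3
```

Request:
{"api": "apply_moves", "payload": {
  "increments": [
    {"tx": 0, "ty": 0, "tz": 0.005, "rx": 0, "ry": 0, "rz": 0, "claw": 0.01},
    {"tx": 0, "ty": 0, "tz": 0.03, "rx": 0, "ry": 0, "rz": 0, "claw": 0.01},
    {"tx": 0, "ty": 0, "tz": 0.07, "rx": 0, "ry": 0, "rz": 0, "claw": 0.01},
    {"tx": 0, "ty": 0, "tz": 0.12, "rx": 0, "ry": 0, "rz": 0, "claw": 0.01},
    {"tx": 0, "ty": 0, "tz": 0.14, "rx": 0, "ry": 0, "rz": 0, "claw": 0.01},
    {"tx": 0, "ty": 0, "tz": 0.14, "rx": 0, "ry": 0, "rz": 0, "claw": 0.01},
    {"tx": 0, "ty": 0, "tz": 0.14, "rx": 0, "ry": 0, "rz": 0, "claw": 0.01}
  ]
}}

```text
clock: 11.7
eef_pos: [636.3, 209.7, 142.1]
tool_rot: [-3.142, -0.0, -3.099]
force: [-0.3, -0.3, -1.1]
width: 18.3
```

Run:
```python
from h import *
C=calibration("wrist"); s=read_state(); print(s['eef_pos'],s['tool_rot'],s['force'],s['width'])
im=save("wrist","w6")[:,:,::-1]
t=cv2.imread('pics/top1.png'); t=cv2.resize(t[170:270,100:260],(640,400))
cv2.imwrite('pics/m2.png',np.hstack([cv2.resize(im[100:,130:510],(400,316)),cv2.resize(t,(400,316))]))
```

```text
[636.26789541 209.70131805 142.12952525] [-3.14157092e+00 -2.23942448e-04 -3.09887385e+00] [-0.3340757  -0.33486538 -1.13650148] 18.263288614242306
```

View pics/m2.png

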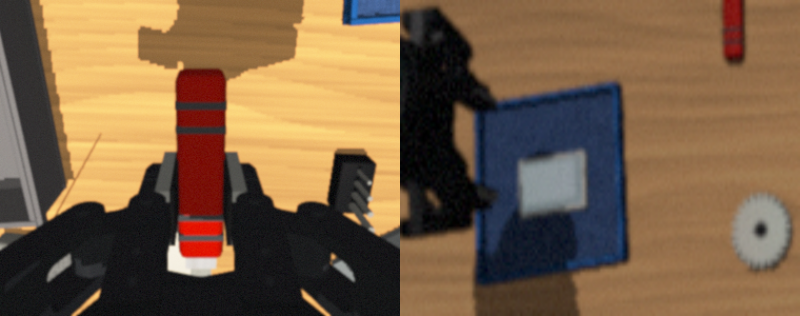

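The right half shows the lens flat in the blue tray, clear of the walls. The left half shows the scraper held level. I'm carrying it to the yellow tray, aiming for TCP (492,−412).

Request:
{"api": "apply_moves", "payload": {
  "increments": [
    {"tx": -0.144, "ty": -0.622, "tz": -0.02, "rx": 0, "ry": 0, "rz": -0.4, "claw": 0.01},
    {"tx": -0.144, "ty": -0.622, "tz": -0.02, "rx": 0, "ry": 0, "rz": -0.4, "claw": 0.01},
    {"tx": -0.144, "ty": -0.622, "tz": -0.02, "rx": 0, "ry": 0, "rz": -0.4, "claw": 0.01},
    {"tx": -0.144, "ty": -0.622, "tz": -0.02, "rx": 0, "ry": 0, "rz": -0.4, "claw": 0.01},
    {"tx": -0.144, "ty": -0.622, "tz": -0.02, "rx": 0, "ry": 0, "rz": -0.4, "claw": 0.01},
    {"tx": -0.144, "ty": -0.622, "tz": -0.02, "rx": 0, "ry": 0, "rz": -0.4, "claw": 0.01},
    {"tx": -0.144, "ty": -0.622, "tz": -0.02, "rx": 0, "ry": 0, "rz": -0.4, "claw": 0.01},
    {"tx": -0.144, "ty": -0.622, "tz": -0.02, "rx": 0, "ry": 0, "rz": -0.4, "claw": 0.01},
    {"tx": -0.144, "ty": -0.622, "tz": -0.02, "rx": 0, "ry": 0, "rz": -0.4, "claw": 0.01},
    {"tx": -0.144, "ty": -0.622, "tz": -0.02, "rx": 0, "ry": 0, "rz": -0.4, "claw": 0.01},
    {"tx": -0.144, "ty": -0.622, "tz": -0.02, "rx": 0, "ry": 0, "rz": -0.4, "claw": 0.01},
    {"tx": -0.144, "ty": -0.622, "tz": -0.02, "rx": 0, "ry": 0, "rz": -0.4, "claw": 0.01}
  ]
}}

```text
clock: 12.95
eef_pos: [499.5, -375.4, 121.0]
tool_rot: [3.139, -0.003, -3.134]
force: [0.5, -0.8, -0.6]
width: 18.8
```

Request:
{"api": "apply_moves", "payload": {
  "increments": [
    {"tx": -0.008, "ty": -0.036, "tz": 0, "rx": 0, "ry": 0, "rz": 0, "claw": 0.01},
    {"tx": -0.008, "ty": -0.036, "tz": -0.04, "rx": 0, "ry": 0, "rz": 0, "claw": 0.01},
    {"tx": -0.008, "ty": -0.036, "tz": -0.08, "rx": 0, "ry": 0, "rz": 0, "claw": 0.01},
    {"tx": -0.008, "ty": -0.036, "tz": -0.08, "rx": 0, "ry": 0, "rz": 0, "claw": 0.01},
    {"tx": -0.008, "ty": -0.036, "tz": -0.08, "rx": 0, "ry": 0, "rz": 0, "claw": 0.01}
  ]
}}

```text
clock: 13.45
eef_pos: [492.5, -409.2, 41.8]
tool_rot: [3.139, -0.003, -3.133]
force: [-0.5, -0.8, -1.1]
width: 18.2
```

Run:
```python
from h import *
s=read_state(); print(s['eef_pos'],s['tool_rot'],s['force'],s['width'])
save("wrist","w7")
```

```text
[ 492.47964722 -409.21460589   41.75551671] [ 3.13890807e+00 -3.01155011e-03 -3.13321676e+00] [-0.47594537 -0.80474969 -1.05520129] 18.154765937110383
```

View pics/w7.png

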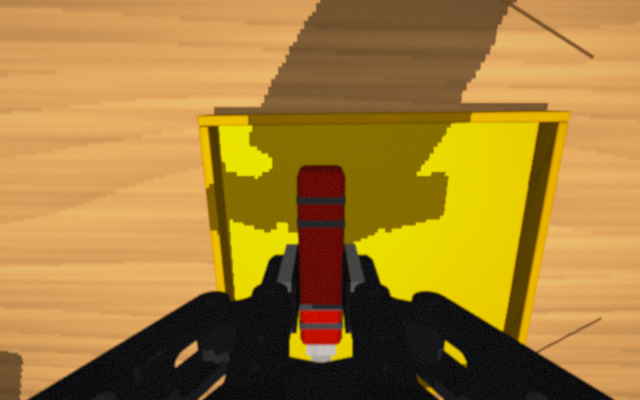

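The scraper is over the left half (y≈−409), square to the tray with gaps at both ends. I'm lowering it.

Request:
{"api": "apply_moves", "payload": {
  "increments": [
    {"tx": 0, "ty": 0, "tz": -0.018, "rx": 0, "ry": 0, "rz": 0, "claw": 0.01},
    {"tx": 0, "ty": 0, "tz": -0.026, "rx": 0, "ry": 0, "rz": 0, "claw": 0.01},
    {"tx": 0, "ty": 0, "tz": -0.03, "rx": 0, "ry": 0, "rz": 0, "claw": 0.01},
    {"tx": 0, "ty": 0, "tz": -0.032, "rx": 0, "ry": 0, "rz": 0, "claw": 0.01},
    {"tx": 0, "ty": 0, "tz": -0.033, "rx": 0, "ry": 0, "rz": 0, "claw": 0.01},
    {"tx": 0, "ty": 0, "tz": -0.033, "rx": 0, "ry": 0, "rz": 0, "claw": 0.01}
  ]
}}

```text
clock: 14.1
eef_pos: [493.7, -410.6, 10.7]
tool_rot: [-3.141, 0.001, -3.134]
force: [-0.6, -0.5, -0.9]
width: 18.4
```

Request:
{"api": "apply_moves", "payload": {
  "increments": [
    {"tx": 0, "ty": 0, "tz": -0.001, "rx": 0, "ry": 0, "rz": 0, "claw": 0.01},
    {"tx": 0, "ty": 0, "tz": -0.0015, "rx": 0, "ry": 0, "rz": 0, "claw": 0.01},
    {"tx": 0, "ty": 0, "tz": -0.0015, "rx": 0, "ry": 0, "rz": 0, "claw": 0.01}
  ]
}}

```text
clock: 14.4
eef_pos: [493.6, -410.5, 9.1]
tool_rot: [-3.141, 0.0, -3.134]
force: [-0.4, 1.3, 1.9]
width: 18.5
```

Request:
{"api": "apply_moves", "payload": {
  "increments": [
    {"tx": 0, "ty": 0, "tz": -0.0006, "rx": 0, "ry": 0, "rz": 0, "claw": 0.01},
    {"tx": 0, "ty": 0, "tz": -0.0006, "rx": 0, "ry": 0, "rz": 0, "claw": 0.01}
  ]
}}

```text
clock: 14.6
eef_pos: [493.6, -410.6, 9.1]
tool_rot: [-3.141, 0.0, -3.134]
force: [-1.2, 1.0, 6.9]
width: 18.5
```

Request:
{"api": "apply_moves", "payload": {
  "increments": [
    {"tx": 0, "ty": 0, "tz": 0.001, "rx": 0, "ry": 0, "rz": 0, "claw": 0.025},
    {"tx": 0, "ty": 0, "tz": 0.002, "rx": 0, "ry": 0, "rz": 0, "claw": 0.035},
    {"tx": 0, "ty": 0, "tz": 0.002, "rx": 0, "ry": 0, "rz": 0, "claw": 0.042},
    {"tx": 0, "ty": 0, "tz": 0.002, "rx": 0, "ry": 0, "rz": 0, "claw": 0.042},
    {"tx": 0, "ty": 0, "tz": 0.02, "rx": 0, "ry": 0, "rz": 0, "claw": 0.042},
    {"tx": 0, "ty": 0, "tz": 0.06, "rx": 0, "ry": 0, "rz": 0, "claw": 0.042},
    {"tx": 0, "ty": 0, "tz": 0.11, "rx": 0, "ry": 0, "rz": 0, "claw": 0.05},
    {"tx": 0, "ty": 0, "tz": 0.13, "rx": 0, "ry": 0, "rz": 0, "claw": 0.06}
  ]
}}

```text
clock: 15.4
eef_pos: [495.7, -412.1, 144.2]
tool_rot: [-3.137, 0.006, -3.134]
force: [-0.0, -0.4, -0.5]
width: 59.9
```

Request:
{"api": "apply_moves", "payload": {
  "increments": [
    {"tx": -0.054, "ty": 0.406, "tz": 0.01, "rx": 0, "ry": 0, "rz": 8.6, "claw": 0.06},
    {"tx": -0.054, "ty": 0.406, "tz": 0.01, "rx": 0, "ry": 0, "rz": 8.6, "claw": 0.06},
    {"tx": -0.054, "ty": 0.406, "tz": 0.01, "rx": 0, "ry": 0, "rz": 8.6, "claw": 0.06},
    {"tx": -0.054, "ty": 0.406, "tz": 0.01, "rx": 0, "ry": 0, "rz": 8.6, "claw": 0.06},
    {"tx": -0.054, "ty": 0.406, "tz": 0.01, "rx": 0, "ry": 0, "rz": 8.6, "claw": 0.06},
    {"tx": -0.054, "ty": 0.406, "tz": 0.01, "rx": 0, "ry": 0, "rz": 8.6, "claw": 0.06},
    {"tx": -0.054, "ty": 0.406, "tz": 0.01, "rx": 0, "ry": 0, "rz": 8.6, "claw": 0.06},
    {"tx": -0.054, "ty": 0.406, "tz": 0.01, "rx": 0, "ry": 0, "rz": 8.6, "claw": 0.06},
    {"tx": -0.054, "ty": 0.406, "tz": 0.01, "rx": 0, "ry": 0, "rz": 8.6, "claw": 0.06},
    {"tx": -0.054, "ty": 0.406, "tz": 0.01, "rx": 0, "ry": 0, "rz": 8.6, "claw": 0.06},
    {"tx": -0.054, "ty": 0.406, "tz": 0.01, "rx": 0, "ry": 0, "rz": 8.6, "claw": 0.06}
  ]
}}

```text
clock: 16.5
eef_pos: [439.9, -5.7, 148.7]
tool_rot: [-3.14, -0.0, -2.384]
force: [-0.5, 0.6, -0.3]
width: 59.9
```

Run:
```python
from h import *
C=calibration("wrist"); s=read_state(); print(s['eef_pos'],s['tool_rot'],s['qpos'])
im=save("wrist","w8")[:,:,::-1]
t=save("top","top2")[:,:,::-1]
g=cv2.cvtColor(np.ascontiguousarray(im),cv2.COLOR_BGR2GRAY)
m=(g<45).astype(np.uint8); m[240:]=0
n,l,st,ce=cv2.connectedComponentsWithStats(m)
for k in range(1,n):
  if st[k,4]>500:
    pts=np.argwhere(l==k)[::5,::-1]
    P=np.array([ray("wrist",*p,36,C) for p in pts])[:,:2].astype(np.float32); print(st[k],cv2.minAreaRect(P))
t=cv2.resize(t[165:265,415:535],(380,316))
cv2.imwrite('pics/m3.png',np.hstack([cv2.resize(im,(420,316)),t]))
```

```text
[439.89607368  -5.68391097 148.6976135 ] [-3.14002188e+00 -7.95426513e-05 -2.38428926e+00] [ 0.1332178   0.48247249 -0.25693688  2.16160892  0.24102904  0.52278506
  2.02290423]
[ 298  153   46   81 3549] ((438.3691711425781, -5.8013153076171875), (66.8337173461914, 35.68152618408203), 44.447330474853516)
[484 183  56  53 899] ((340.3319396972656, 115.50322723388672), (46.70595932006836, 21.539579391479492), 89.64191436767578)
```

View pics/m3.png

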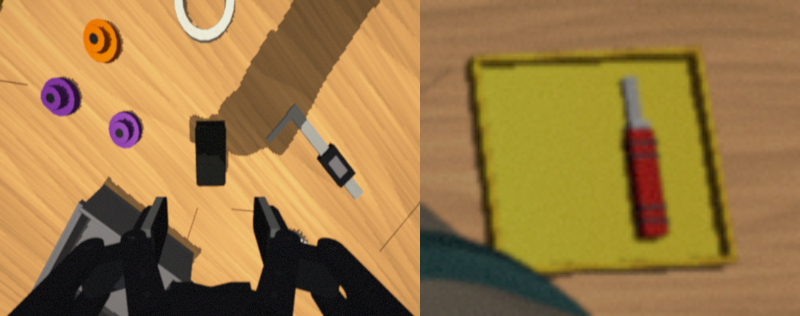

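The right half shows the scraper flat and straight in the yellow tray. The left half shows the block at (210,153), square to the jaws and clear of the calipers. Descending.

Request:
{"api": "apply_moves", "payload": {
  "increments": [
    {"tx": -0.001, "ty": 0.001, "tz": -0.05, "rx": 0, "ry": 0, "rz": 0.1, "claw": 0.056},
    {"tx": -0.001, "ty": 0.001, "tz": -0.09, "rx": 0, "ry": 0, "rz": 0.1, "claw": 0.056},
    {"tx": -0.001, "ty": 0.001, "tz": -0.125, "rx": 0, "ry": 0, "rz": 0.1, "claw": 0.056},
    {"tx": -0.001, "ty": 0.001, "tz": -0.135, "rx": 0, "ry": 0, "rz": 0.1, "claw": 0.056},
    {"tx": -0.001, "ty": 0.001, "tz": -0.138, "rx": 0, "ry": 0, "rz": 0.1, "claw": 0.056},
    {"tx": -0.001, "ty": 0.001, "tz": -0.138, "rx": 0, "ry": 0, "rz": 0.1, "claw": 0.056},
    {"tx": -0.001, "ty": 0.001, "tz": -0.138, "rx": 0, "ry": 0, "rz": 0.1, "claw": 0.04},
    {"tx": -0.001, "ty": 0.001, "tz": -0.138, "rx": 0, "ry": 0, "rz": 0.1, "claw": 0.028},
    {"tx": -0.001, "ty": 0.001, "tz": -0.138, "rx": 0, "ry": 0, "rz": 0.1, "claw": 0.028},
    {"tx": -0.001, "ty": 0.001, "tz": -0.138, "rx": 0, "ry": 0, "rz": 0.1, "claw": 0.028},
    {"tx": -0.001, "ty": 0.001, "tz": -0.138, "rx": 0, "ry": 0, "rz": 0.1, "claw": 0.028}
  ]
}}

```text
clock: 17.7
eef_pos: [438.9, -3.6, 10.6]
tool_rot: [-3.14, 0.0, -2.375]
force: [-0.5, -0.9, 4.6]
width: 37.3
```

Request:
{"api": "apply_moves", "payload": {
  "increments": [
    {"tx": 0, "ty": 0, "tz": 0.01, "rx": 0, "ry": 0, "rz": 0, "claw": 0.028},
    {"tx": 0, "ty": 0, "tz": 0.04, "rx": 0, "ry": 0, "rz": 0, "claw": 0.028},
    {"tx": 0, "ty": 0, "tz": 0.08, "rx": 0, "ry": 0, "rz": 0, "claw": 0.028},
    {"tx": 0, "ty": 0, "tz": 0.12, "rx": 0, "ry": 0, "rz": 0, "claw": 0.028},
    {"tx": 0, "ty": 0, "tz": 0.12, "rx": 0, "ry": 0, "rz": 0, "claw": 0.028},
    {"tx": 0, "ty": 0, "tz": 0.12, "rx": 0, "ry": 0, "rz": 0, "claw": 0.028}
  ]
}}

```text
clock: 18.3
eef_pos: [438.7, -3.9, 130.7]
tool_rot: [-3.14, 0.001, -2.375]
force: [0.5, -0.4, -2.3]
width: 37.2
```

Request:
{"api": "apply_moves", "payload": {
  "increments": [
    {"tx": 0.07, "ty": -0.336, "tz": 0, "rx": 0, "ry": 0, "rz": -8.5, "claw": 0.028},
    {"tx": 0.07, "ty": -0.336, "tz": 0, "rx": 0, "ry": 0, "rz": -8.5, "claw": 0.028},
    {"tx": 0.07, "ty": -0.336, "tz": 0, "rx": 0, "ry": 0, "rz": -8.5, "claw": 0.028},
    {"tx": 0.07, "ty": -0.336, "tz": 0, "rx": 0, "ry": 0, "rz": -8.5, "claw": 0.028},
    {"tx": 0.07, "ty": -0.336, "tz": 0, "rx": 0, "ry": 0, "rz": -8.5, "claw": 0.028},
    {"tx": 0.07, "ty": -0.336, "tz": 0, "rx": 0, "ry": 0, "rz": -8.5, "claw": 0.028},
    {"tx": 0.07, "ty": -0.336, "tz": 0, "rx": 0, "ry": 0, "rz": -8.5, "claw": 0.028},
    {"tx": 0.07, "ty": -0.336, "tz": 0, "rx": 0, "ry": 0, "rz": -8.5, "claw": 0.028},
    {"tx": 0.07, "ty": -0.336, "tz": -0.03, "rx": 0, "ry": 0, "rz": -8.5, "claw": 0.028},
    {"tx": 0.07, "ty": -0.336, "tz": -0.07, "rx": 0, "ry": 0, "rz": -8.5, "claw": 0.028},
    {"tx": 0.07, "ty": -0.336, "tz": -0.085, "rx": 0, "ry": 0, "rz": -8.5, "claw": 0.028},
    {"tx": 0.07, "ty": -0.336, "tz": -0.085, "rx": 0, "ry": 0, "rz": -8.5, "claw": 0.028}
  ]
}}

```text
clock: 19.5
eef_pos: [505.8, -337.4, 41.6]
tool_rot: [3.138, -0.007, -3.115]
force: [-0.1, 0.5, -1.8]
width: 36.9
```

Run:
```python
from h import *
s=read_state(); print(s['eef_pos'],s['tool_rot'],s['force'],s['width'])
save("wrist","w9")
```

```text
[ 505.84926093 -337.41585346   41.64204031] [ 3.13799468 -0.00673853 -3.11489261] [-0.05004231  0.53452804 -1.76811147] 36.93323176311268
```

View pics/w9.png

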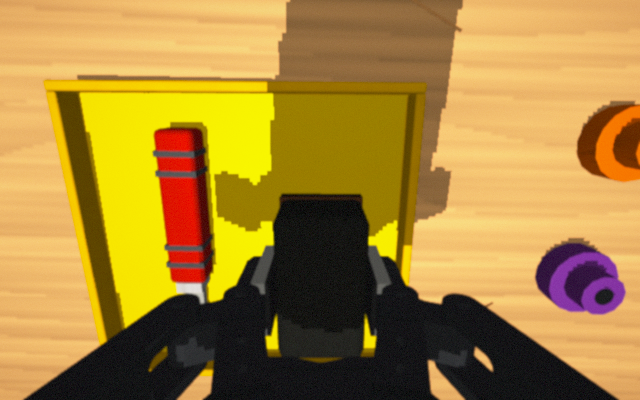

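The block hangs over the right half of the tray, clear of the scraper and the wall. I'm lowering it.

Request:
{"api": "apply_moves", "payload": {
  "increments": [
    {"tx": 0, "ty": -0.001, "tz": -0.015, "rx": 0, "ry": 0, "rz": 0, "claw": 0.028},
    {"tx": 0, "ty": -0.001, "tz": -0.023, "rx": 0, "ry": 0, "rz": 0, "claw": 0.028},
    {"tx": 0, "ty": -0.001, "tz": -0.027, "rx": 0, "ry": 0, "rz": 0, "claw": 0.028},
    {"tx": 0, "ty": -0.001, "tz": -0.029, "rx": 0, "ry": 0, "rz": 0, "claw": 0.028},
    {"tx": 0, "ty": -0.001, "tz": -0.03, "rx": 0, "ry": 0, "rz": 0, "claw": 0.028},
    {"tx": 0, "ty": -0.001, "tz": -0.03, "rx": 0, "ry": 0, "rz": 0, "claw": 0.028}
  ]
}}

```text
clock: 20.15
eef_pos: [508.5, -340.5, 15.7]
tool_rot: [-3.141, 0.0, -3.116]
force: [-0.7, 0.8, 0.6]
width: 36.8
```

Request:
{"api": "apply_moves", "payload": {
  "increments": [
    {"tx": 0, "ty": 0, "tz": -0.0005, "rx": 0, "ry": 0, "rz": 0, "claw": 0.028},
    {"tx": 0, "ty": 0, "tz": -0.001, "rx": 0, "ry": 0, "rz": 0, "claw": 0.028},
    {"tx": 0, "ty": 0, "tz": -0.001, "rx": 0, "ry": 0, "rz": 0, "claw": 0.028}
  ]
}}

```text
clock: 20.45
eef_pos: [508.5, -340.5, 15.7]
tool_rot: [-3.141, 0.0, -3.116]
force: [-3.4, 1.5, 10.3]
width: 37.2
```

Request:
{"api": "apply_moves", "payload": {
  "increments": [
    {"tx": 0, "ty": 0, "tz": 0.001, "rx": 0, "ry": 0, "rz": 0, "claw": 0.042},
    {"tx": 0, "ty": 0, "tz": 0.001, "rx": 0, "ry": 0, "rz": 0, "claw": 0.047},
    {"tx": 0, "ty": 0, "tz": 0.001, "rx": 0, "ry": 0, "rz": 0, "claw": 0.047},
    {"tx": 0, "ty": 0, "tz": 0.03, "rx": 0, "ry": 0, "rz": 0, "claw": 0.047},
    {"tx": 0, "ty": 0, "tz": 0.07, "rx": 0, "ry": 0, "rz": 0, "claw": 0.047},
    {"tx": 0, "ty": 0, "tz": 0.11, "rx": 0, "ry": 0, "rz": 0, "claw": 0.055},
    {"tx": -0.03, "ty": 0.08, "tz": 0.12, "rx": 0, "ry": 0, "rz": 0, "claw": 0.055},
    {"tx": -0.059, "ty": 0.165, "tz": 0.12, "rx": 0, "ry": 0, "rz": 0, "claw": 0.055},
    {"tx": -0.059, "ty": 0.165, "tz": 0.12, "rx": 0, "ry": 0, "rz": 0, "claw": 0.055},
    {"tx": -0.059, "ty": 0.165, "tz": 0.12, "rx": 0, "ry": 0, "rz": 0, "claw": 0.055},
    {"tx": -0.059, "ty": 0.165, "tz": 0.12, "rx": 0, "ry": 0, "rz": 0, "claw": 0.055},
    {"tx": -0.059, "ty": 0.165, "tz": 0.12, "rx": 0, "ry": 0, "rz": 0, "claw": 0.055}
  ]
}}

```text
clock: 21.65
eef_pos: [449.9, -175.4, 134.3]
tool_rot: [-3.141, 0.001, -3.115]
force: [-0.2, -0.6, 1.0]
width: 54.9
```

Run:
```python
from h import *
C=calibration("wrist"); s=read_state(); print(s['eef_pos'],s['tool_rot'],s['force'],s['width'],s['qpos'])
im=save("wrist","w10")[:,:,::-1]; t=save("top","top3")[:,:,::-1]
hsv=cv2.cvtColor(np.ascontiguousarray(im),cv2.COLOR_BGR2HSV)
m=cv2.inRange(hsv,(3,190,40),(13,255,255)); m=cv2.morphologyEx(m,cv2.MORPH_OPEN,np.ones((3,3)))
n,l,st,ce=cv2.connectedComponentsWithStats(m)
for k in range(1,n):
  if st[k,4]>400:
    pts=np.argwhere(l==k)[::3,::-1]
    P=np.array([ray("wrist",*p,14,C) for p in pts])[:,:2].astype(np.float32); print(st[k],cv2.minEnclosingCircle(P),cv2.minAreaRect(P))
t=cv2.resize(t[165:265,415:535],(380,316))
cv2.imwrite('pics/m4.png',np.hstack([cv2.resize(im,(420,316)),t]))
```

```text
[ 449.89823875 -175.38668169  134.33542297] [-3.14099896e+00  6.81982008e-04 -3.11513711e+00] [-0.1910528  -0.61274528  0.99085079] 54.93254791222923 [ 0.63920804  0.58146705 -0.47375085  2.0610263   0.46013687  0.60061875
  1.44375521]
[309 168  30  23 429] ((435.6499938964844, -172.10000610351562), 12.730477333068848) ((436.57269287109375, -173.13987731933594), (24.278167724609375, 16.426692962646484), 50.11037063598633)
```

View pics/m4.png

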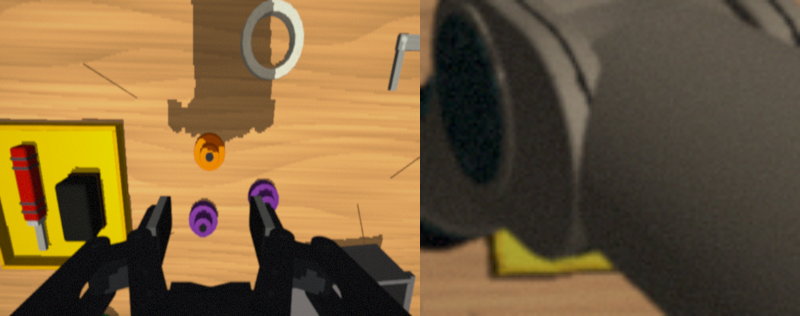

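The pinion is at full-resolution pixel (319,191), with both purple ones clear of the finger path. The block and scraper lie side by side in the yellow tray. I'll compute the pinion's offset.

Run:
```python
from h import *
C=calibration("wrist"); im=cv2.imread('pics/w10.png'); hsv=cv2.cvtColor(im,cv2.COLOR_BGR2HSV)
m=cv2.inRange(hsv,(3,185,60),(20,255,255))[155:225,285:355]; m=cv2.morphologyEx(m,cv2.MORPH_CLOSE,np.ones((7,7)))
n,l,st,ce=cv2.connectedComponentsWithStats(m);k=1+np.argmax(st[1:,4]); pts=np.argwhere(l==k)[:,::-1]+[285,155]
P=np.array([ray("wrist",*p,14,C) for p in pts])[:,:2].astype(np.float32); print(st[k],cv2.minEnclosingCircle(P))
print(ray("wrist",319,191,14,C))
for u,v in((401,250),(309,275)):print(ray("wrist",u,v,14,C))
```

```text
[  10   13   48   49 1727] ((448.20172119140625, -177.13441467285156), 20.912403106689453)
[ 447.2 -176.8   14. ]
[ 498.5 -104.1   14. ]
[ 524.8 -183.8   14. ]
```

Request:
{"api": "apply_moves", "payload": {
  "increments": [
    {"tx": -0.001, "ty": -0.001, "tz": -0.05, "rx": 0, "ry": 0, "rz": 0, "claw": 0.054},
    {"tx": -0.001, "ty": -0.001, "tz": -0.09, "rx": 0, "ry": 0, "rz": 0, "claw": 0.054},
    {"tx": -0.001, "ty": -0.001, "tz": -0.12, "rx": 0, "ry": 0, "rz": 0, "claw": 0.054},
    {"tx": -0.001, "ty": -0.001, "tz": -0.129, "rx": 0, "ry": 0, "rz": 0, "claw": 0.054},
    {"tx": -0.001, "ty": -0.001, "tz": -0.131, "rx": 0, "ry": 0, "rz": 0, "claw": 0.054},
    {"tx": -0.001, "ty": -0.001, "tz": -0.131, "rx": 0, "ry": 0, "rz": 0, "claw": 0.054},
    {"tx": -0.001, "ty": -0.001, "tz": -0.131, "rx": 0, "ry": 0, "rz": 0, "claw": 0.045},
    {"tx": -0.001, "ty": -0.001, "tz": -0.131, "rx": 0, "ry": 0, "rz": 0, "claw": 0.035},
    {"tx": -0.001, "ty": -0.001, "tz": -0.131, "rx": 0, "ry": 0, "rz": 0, "claw": 0.033},
    {"tx": -0.001, "ty": -0.001, "tz": -0.131, "rx": 0, "ry": 0, "rz": 0, "claw": 0.033},
    {"tx": -0.001, "ty": -0.001, "tz": -0.131, "rx": 0, "ry": 0, "rz": 0, "claw": 0.033}
  ]
}}

```text
clock: 22.85
eef_pos: [449.4, -176.9, 4.9]
tool_rot: [-3.14, 0.003, -3.117]
force: [-0.5, -0.1, 6.8]
width: 37.2
```

Request:
{"api": "apply_moves", "payload": {
  "increments": [
    {"tx": 0, "ty": 0, "tz": 0.005, "rx": 0, "ry": 0, "rz": 0, "claw": 0.033},
    {"tx": 0, "ty": 0, "tz": 0.03, "rx": 0, "ry": 0, "rz": 0, "claw": 0.033},
    {"tx": 0, "ty": 0, "tz": 0.07, "rx": 0, "ry": 0, "rz": 0, "claw": 0.033},
    {"tx": 0, "ty": 0, "tz": 0.12, "rx": 0, "ry": 0, "rz": 0, "claw": 0.033},
    {"tx": 0, "ty": 0, "tz": 0.16, "rx": 0, "ry": 0, "rz": 0, "claw": 0.033},
    {"tx": 0, "ty": 0, "tz": 0.16, "rx": 0, "ry": 0, "rz": 0, "claw": 0.033},
    {"tx": 0, "ty": 0, "tz": 0.16, "rx": 0, "ry": 0, "rz": 0, "claw": 0.033}
  ]
}}

```text
clock: 23.55
eef_pos: [448.7, -177.1, 164.7]
tool_rot: [-3.14, 0.002, -3.117]
force: [-0.6, -0.2, -0.6]
width: 36.8
```

Run:
```python
from h import *
s=read_state(); print(s['eef_pos'],s['tool_rot'],s['force'],s['width'])
im=save("wrist","w11")[:,:,::-1]; cv2.imwrite('pics/w11c.png',im[180:400,170:470])
```

```text
[ 448.69901774 -177.06836342  164.66204221] [-3.13977695e+00  2.49924788e-03 -3.11713209e+00] [-0.64428978 -0.16609184 -0.5768414 ] 36.844042535764956
```

View pics/w11c.png

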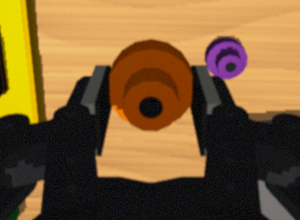

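The pinion is held upright between the pads, with its hub at crop pixel (150,100). I'm carrying it to the far half of the tote at (692,4).

Request:
{"api": "apply_moves", "payload": {
  "increments": [
    {"tx": 0.243, "ty": 0.181, "tz": 0, "rx": 0, "ry": 0, "rz": 0.8, "claw": 0.033},
    {"tx": 0.243, "ty": 0.181, "tz": 0, "rx": 0, "ry": 0, "rz": 0.8, "claw": 0.033},
    {"tx": 0.243, "ty": 0.181, "tz": 0, "rx": 0, "ry": 0, "rz": 0.8, "claw": 0.033},
    {"tx": 0.243, "ty": 0.181, "tz": 0, "rx": 0, "ry": 0, "rz": 0.8, "claw": 0.033},
    {"tx": 0.243, "ty": 0.181, "tz": 0, "rx": 0, "ry": 0, "rz": 0.8, "claw": 0.033},
    {"tx": 0.243, "ty": 0.181, "tz": 0, "rx": 0, "ry": 0, "rz": 0.8, "claw": 0.033},
    {"tx": 0.243, "ty": 0.181, "tz": 0, "rx": 0, "ry": 0, "rz": 0.8, "claw": 0.033},
    {"tx": 0.243, "ty": 0.181, "tz": 0, "rx": 0, "ry": 0, "rz": 0.8, "claw": 0.033},
    {"tx": 0.243, "ty": 0.181, "tz": -0.03, "rx": 0, "ry": 0, "rz": 0.8, "claw": 0.033},
    {"tx": 0.243, "ty": 0.181, "tz": -0.06, "rx": 0, "ry": 0, "rz": 0.8, "claw": 0.033},
    {"tx": 0.243, "ty": 0.181, "tz": -0.06, "rx": 0, "ry": 0, "rz": 0.8, "claw": 0.033},
    {"tx": 0.243, "ty": 0.181, "tz": -0.06, "rx": 0, "ry": 0, "rz": 0.8, "claw": 0.033}
  ]
}}

```text
clock: 24.8
eef_pos: [690.1, 3.1, 102.5]
tool_rot: [-3.141, -0.003, -3.048]
force: [-0.1, 0.4, 0.3]
width: 37.1
```

Run:
```python
from h import *
s=read_state(); print(s['eef_pos'],s['tool_rot'],s['force'],s['width'])
im=save("wrist","w12")
```

```text
[690.14489003   3.13345044 102.53900422] [-3.14087177e+00 -2.75009055e-03 -3.04750588e+00] [-0.13475432  0.41478254  0.28966624] 37.066095431794444
```

View pics/w12.png

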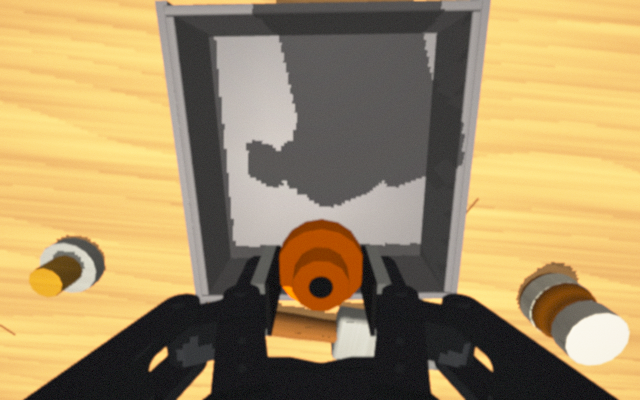

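The pinion is over the far half of the tote, centred sideways (320 against rim centre 325). I'm lowering it.

Request:
{"api": "apply_moves", "payload": {
  "increments": [
    {"tx": 0, "ty": 0, "tz": -0.04, "rx": 0, "ry": 0, "rz": 0, "claw": 0.033},
    {"tx": 0, "ty": 0, "tz": -0.07, "rx": 0, "ry": 0, "rz": 0, "claw": 0.033},
    {"tx": 0, "ty": 0, "tz": -0.085, "rx": 0, "ry": 0, "rz": 0, "claw": 0.033},
    {"tx": 0, "ty": 0, "tz": -0.09, "rx": 0, "ry": 0, "rz": 0, "claw": 0.033},
    {"tx": 0, "ty": 0, "tz": -0.092, "rx": 0, "ry": 0, "rz": 0, "claw": 0.033},
    {"tx": 0, "ty": 0, "tz": -0.093, "rx": 0, "ry": 0, "rz": 0, "claw": 0.033},
    {"tx": 0, "ty": 0, "tz": -0.093, "rx": 0, "ry": 0, "rz": 0, "claw": 0.033}
  ]
}}

```text
clock: 25.55
eef_pos: [692.5, 4.7, 11.6]
tool_rot: [-3.142, 0.002, -3.047]
force: [0.5, 0.6, 0.0]
width: 37.0
```

Request:
{"api": "apply_moves", "payload": {
  "increments": [
    {"tx": 0, "ty": 0, "tz": -0.001, "rx": 0, "ry": 0, "rz": 0, "claw": 0.033},
    {"tx": 0, "ty": 0, "tz": -0.0015, "rx": 0, "ry": 0, "rz": 0, "claw": 0.033},
    {"tx": 0, "ty": 0, "tz": -0.0015, "rx": 0, "ry": 0, "rz": 0, "claw": 0.033}
  ]
}}

```text
clock: 25.85
eef_pos: [692.2, 4.7, 10.0]
tool_rot: [-3.141, 0.002, -3.047]
force: [-1.1, -0.2, 5.3]
width: 36.9
```

Request:
{"api": "apply_moves", "payload": {
  "increments": [
    {"tx": 0, "ty": 0, "tz": 0.0005, "rx": 0, "ry": 0, "rz": 0, "claw": 0.044},
    {"tx": 0, "ty": 0, "tz": 0.0005, "rx": 0, "ry": 0, "rz": 0, "claw": 0.052},
    {"tx": 0, "ty": 0, "tz": 0.0005, "rx": 0, "ry": 0, "rz": 0, "claw": 0.052},
    {"tx": 0, "ty": 0, "tz": 0.03, "rx": 0, "ry": 0, "rz": 0, "claw": 0.052},
    {"tx": 0, "ty": 0, "tz": 0.07, "rx": 0, "ry": 0, "rz": 0, "claw": 0.052},
    {"tx": 0, "ty": 0, "tz": 0.12, "rx": 0, "ry": 0, "rz": 0, "claw": 0.052},
    {"tx": 0, "ty": 0, "tz": 0.14, "rx": 0, "ry": 0, "rz": 0, "claw": 0.07}
  ]
}}

```text
clock: 26.55
eef_pos: [693.9, 5.4, 153.6]
tool_rot: [3.141, 0.007, -3.046]
force: [0.9, -0.3, 0.2]
width: 65.1
```

Request:
{"api": "apply_moves", "payload": {
  "increments": [
    {"tx": -0.235, "ty": 0.17, "tz": -0.02, "rx": 0, "ry": 0, "rz": 0, "claw": 0.072},
    {"tx": -0.235, "ty": 0.17, "tz": -0.02, "rx": 0, "ry": 0, "rz": 0, "claw": 0.072},
    {"tx": -0.235, "ty": 0.17, "tz": -0.02, "rx": 0, "ry": 0, "rz": 0, "claw": 0.072},
    {"tx": -0.235, "ty": 0.17, "tz": -0.02, "rx": 0, "ry": 0, "rz": 0, "claw": 0.072},
    {"tx": -0.235, "ty": 0.17, "tz": -0.02, "rx": 0, "ry": 0, "rz": 0, "claw": 0.072},
    {"tx": -0.235, "ty": 0.17, "tz": -0.02, "rx": 0, "ry": 0, "rz": 0, "claw": 0.072},
    {"tx": -0.235, "ty": 0.17, "tz": -0.02, "rx": 0, "ry": 0, "rz": 0, "claw": 0.072},
    {"tx": -0.235, "ty": 0.17, "tz": -0.02, "rx": 0, "ry": 0, "rz": 0, "claw": 0.072},
    {"tx": -0.235, "ty": 0.17, "tz": -0.02, "rx": 0, "ry": 0, "rz": 0, "claw": 0.072}
  ]
}}

```text
clock: 27.45
eef_pos: [457.7, 173.9, 128.7]
tool_rot: [-3.141, 0.001, -3.048]
force: [0.7, -0.4, 0.5]
width: 71.8
```

Run:
```python
from h import *
C=calibration("wrist"); s=read_state(); print(s['eef_pos'],s['tool_rot'],s['force'],s['width'])
im=save("wrist","w13")[:,:,::-1]
hsv=cv2.cvtColor(np.ascontiguousarray(im),cv2.COLOR_BGR2HSV)
m=cv2.inRange(hsv,(0,0,85),(180,60,255)); m[245:]=0
n,l,st,ce=cv2.connectedComponentsWithStats(m)
for k in range(1,n):
  if st[k,4]>400:
    pts=np.argwhere(l==k)[::2,::-1]
    P=np.array([ray("wrist",*p,18,C) for p in pts])[:,:2].astype(np.float32); print(st[k],ce[k],P.mean(0),cv2.minEnclosingCircle(P))
```

```text
[457.66788664 173.92910704 128.66941223] [-3.14125089e+00  9.64270016e-04 -3.04801163e+00] [ 0.70729235 -0.40292719  0.50834284] 71.79330671854316
[ 152    3   97   77 2599] [191.68718738  25.25086572] [342.8138    74.453224] ((354.8230895996094, 80.23619079589844), 39.86982727050781)
[318  21  41  24 727] [338.10591472  32.0343879 ] [337.28818 176.03683] ((337.870361328125, 175.9705810546875), 14.640249252319336)
[ 287  157   70   71 3459] [321.26221451 192.37525296] [453.6808 175.3033] ((454.0022277832031, 175.86819458007812), 28.928537368774414)
[517 235  80  10 775] [556.34322581 239.5483871 ] [475.324  373.9737] ((475.473388671875, 374.0558166503906), 32.56198501586914)
```

Request:
{"api": "apply_moves", "payload": {
  "increments": [
    {"tx": -0.002, "ty": 0.001, "tz": -0.05, "rx": 0, "ry": 0, "rz": 0, "claw": 0.072},
    {"tx": -0.002, "ty": 0.001, "tz": -0.09, "rx": 0, "ry": 0, "rz": 0, "claw": 0.072},
    {"tx": -0.002, "ty": 0.001, "tz": -0.115, "rx": 0, "ry": 0, "rz": 0, "claw": 0.072},
    {"tx": -0.002, "ty": 0.001, "tz": -0.124, "rx": 0, "ry": 0, "rz": 0, "claw": 0.072},
    {"tx": -0.002, "ty": 0.001, "tz": -0.127, "rx": 0, "ry": 0, "rz": 0, "claw": 0.072},
    {"tx": -0.002, "ty": 0.001, "tz": -0.127, "rx": 0, "ry": 0, "rz": 0, "claw": 0.072},
    {"tx": -0.002, "ty": 0.001, "tz": -0.127, "rx": 0, "ry": 0, "rz": 0, "claw": 0.062},
    {"tx": -0.002, "ty": 0.001, "tz": -0.127, "rx": 0, "ry": 0, "rz": 0, "claw": 0.052},
    {"tx": -0.002, "ty": 0.001, "tz": -0.127, "rx": 0, "ry": 0, "rz": 0, "claw": 0.047},
    {"tx": -0.002, "ty": 0.001, "tz": -0.127, "rx": 0, "ry": 0, "rz": 0, "claw": 0.047},
    {"tx": -0.002, "ty": 0.001, "tz": -0.127, "rx": 0, "ry": 0, "rz": 0, "claw": 0.047}
  ]
}}

```text
clock: 28.6
eef_pos: [455.4, 175.7, 3.4]
tool_rot: [3.141, 0.003, -3.047]
force: [-0.3, -1.2, 8.8]
width: 53.5
```

Request:
{"api": "apply_moves", "payload": {
  "increments": [
    {"tx": 0, "ty": 0, "tz": 0.005, "rx": 0, "ry": 0, "rz": 0, "claw": 0.047},
    {"tx": 0, "ty": 0, "tz": 0.03, "rx": 0, "ry": 0, "rz": 0, "claw": 0.047},
    {"tx": 0, "ty": 0, "tz": 0.07, "rx": 0, "ry": 0, "rz": 0, "claw": 0.047},
    {"tx": 0, "ty": 0, "tz": 0.12, "rx": 0, "ry": 0, "rz": 0, "claw": 0.047},
    {"tx": 0, "ty": 0, "tz": 0.15, "rx": 0, "ry": 0, "rz": 0, "claw": 0.047},
    {"tx": 0, "ty": 0, "tz": 0.15, "rx": 0, "ry": 0, "rz": 0, "claw": 0.047},
    {"tx": 0, "ty": 0, "tz": 0.15, "rx": 0, "ry": 0, "rz": 0, "claw": 0.047}
  ]
}}

```text
clock: 29.3
eef_pos: [454.8, 175.2, 152.5]
tool_rot: [-3.142, 0.002, -3.047]
force: [0.8, -0.5, -0.8]
width: 53.8
```

Request:
{"api": "apply_moves", "payload": {
  "increments": [
    {"tx": 0.157, "ty": -0.179, "tz": 0, "rx": 0, "ry": 0, "rz": 0, "claw": 0.047},
    {"tx": 0.157, "ty": -0.179, "tz": 0, "rx": 0, "ry": 0, "rz": 0, "claw": 0.047},
    {"tx": 0.157, "ty": -0.179, "tz": 0, "rx": 0, "ry": 0, "rz": 0, "claw": 0.047},
    {"tx": 0.157, "ty": -0.179, "tz": 0, "rx": 0, "ry": 0, "rz": 0, "claw": 0.047},
    {"tx": 0.157, "ty": -0.179, "tz": 0, "rx": 0, "ry": 0, "rz": 0, "claw": 0.047},
    {"tx": 0.157, "ty": -0.179, "tz": 0, "rx": 0, "ry": 0, "rz": 0, "claw": 0.047},
    {"tx": 0.157, "ty": -0.179, "tz": 0, "rx": 0, "ry": 0, "rz": 0, "claw": 0.047},
    {"tx": 0.157, "ty": -0.179, "tz": -0.03, "rx": 0, "ry": 0, "rz": 0, "claw": 0.047},
    {"tx": 0.157, "ty": -0.179, "tz": -0.05, "rx": 0, "ry": 0, "rz": 0, "claw": 0.047},
    {"tx": 0.157, "ty": -0.179, "tz": -0.05, "rx": 0, "ry": 0, "rz": 0, "claw": 0.047}
  ]
}}

```text
clock: 30.3
eef_pos: [607.6, -1.7, 98.4]
tool_rot: [3.141, -0.008, -3.043]
force: [-0.3, -1.0, -0.2]
width: 53.4
```

Run:
```python
from h import *
C=calibration("wrist"); s=read_state(); print(s['eef_pos'],s['tool_rot'],s['force'],s['width'])
im=save("wrist","w14")[:,:,::-1]
hsv=cv2.cvtColor(np.ascontiguousarray(im),cv2.COLOR_BGR2HSV)
m=cv2.inRange(hsv,(0,0,150),(180,50,255))[180:360,240:400]
n,l,st,ce=cv2.connectedComponentsWithStats(m)
for k in range(1,n):
  if st[k,4]>400: print(st[k]+[240,180,0,0,0],ce[k]+[240,180])
# dark mark at bore and pinion colour
o=cv2.inRange(hsv,(3,185,40),(20,255,255)); print('orange',[ (a.tolist()) for a in cv2.connectedComponentsWithStats(o)[2] if a[4]>150])
```

```text
[607.55789322  -1.72810846  98.35724536] [ 3.14069404 -0.00782558 -3.0429385 ] [-0.31011715 -1.00683281 -0.2006482 ] 53.38597192448401
[ 240  180   61   76 2393] [260.06477225 212.27287923]
[ 356  184   44   67 1742] [383.08323766 215.35476464]
[ 262  290  107   41 1841] [309.01629549 312.23193916]
orange [[0, 0, 640, 400, 255709], [303, 323, 29, 16, 212]]
```

Request:
{"api": "apply_moves", "payload": {
  "increments": [
    {"tx": 0, "ty": 0, "tz": 0, "rx": 0, "ry": 0, "rz": 0, "claw": 0.047},
    {"tx": 0, "ty": 0, "tz": -0.04, "rx": 0, "ry": 0, "rz": 0, "claw": 0.047},
    {"tx": 0, "ty": 0, "tz": -0.07, "rx": 0, "ry": 0, "rz": 0, "claw": 0.047},
    {"tx": 0, "ty": 0, "tz": -0.085, "rx": 0, "ry": 0, "rz": 0, "claw": 0.047},
    {"tx": 0, "ty": 0, "tz": -0.09, "rx": 0, "ry": 0, "rz": 0, "claw": 0.047},
    {"tx": 0, "ty": 0, "tz": -0.092, "rx": 0, "ry": 0, "rz": 0, "claw": 0.047},
    {"tx": 0, "ty": 0, "tz": -0.093, "rx": 0, "ry": 0, "rz": 0, "claw": 0.047},
    {"tx": 0, "ty": 0, "tz": -0.093, "rx": 0, "ry": 0, "rz": 0, "claw": 0.047}
  ]
}}

```text
clock: 31.15
eef_pos: [612.4, -3.3, 9.8]
tool_rot: [-3.142, 0.002, -3.047]
force: [-1.3, -0.2, 0.1]
width: 53.4
```

Request:
{"api": "apply_moves", "payload": {
  "increments": [
    {"tx": 0, "ty": 0, "tz": -0.001, "rx": 0, "ry": 0, "rz": 0, "claw": 0.047},
    {"tx": 0, "ty": 0, "tz": -0.0018, "rx": 0, "ry": 0, "rz": 0, "claw": 0.047},
    {"tx": 0, "ty": 0, "tz": -0.0018, "rx": 0, "ry": 0, "rz": 0, "claw": 0.047}
  ]
}}

```text
clock: 31.45
eef_pos: [612.2, -3.4, 8.5]
tool_rot: [-3.141, 0.002, -3.047]
force: [-1.5, -0.7, 7.9]
width: 53.5
```

Request:
{"api": "apply_moves", "payload": {
  "increments": [
    {"tx": 0, "ty": 0, "tz": 0.0005, "rx": 0, "ry": 0, "rz": 0, "claw": 0.06},
    {"tx": 0, "ty": 0, "tz": 0.0005, "rx": 0, "ry": 0, "rz": 0, "claw": 0.066},
    {"tx": 0, "ty": 0, "tz": 0.0005, "rx": 0, "ry": 0, "rz": 0, "claw": 0.066},
    {"tx": 0, "ty": 0, "tz": 0.03, "rx": 0, "ry": 0, "rz": 0, "claw": 0.066},
    {"tx": 0, "ty": 0, "tz": 0.07, "rx": 0, "ry": 0, "rz": 0, "claw": 0.066},
    {"tx": 0, "ty": 0, "tz": 0.12, "rx": 0, "ry": 0, "rz": 0, "claw": 0.066},
    {"tx": 0, "ty": 0, "tz": 0.17, "rx": 0, "ry": 0, "rz": 0, "claw": 0.066},
    {"tx": 0, "ty": 0, "tz": 0.2, "rx": 0, "ry": 0, "rz": 0, "claw": 0.066}
  ]
}}

```text
clock: 32.25
eef_pos: [612.8, -2.9, 210.7]
tool_rot: [3.141, 0.005, -3.046]
force: [1.8, -0.0, -0.3]
width: 66.2
```

Request:
{"api": "apply_moves", "payload": {
  "increments": [
    {"tx": -0.36, "ty": 0.58, "tz": 0.05, "rx": 0, "ry": 0, "rz": 0, "claw": 0.066},
    {"tx": -0.36, "ty": 0.58, "tz": 0.05, "rx": 0, "ry": 0, "rz": 0, "claw": 0.066},
    {"tx": -0.36, "ty": 0.58, "tz": 0.05, "rx": 0, "ry": 0, "rz": 0, "claw": 0.066},
    {"tx": -0.36, "ty": 0.58, "tz": 0.05, "rx": 0, "ry": 0, "rz": 0, "claw": 0.066},
    {"tx": -0.36, "ty": 0.58, "tz": 0.05, "rx": 0, "ry": 0, "rz": 0, "claw": 0.066},
    {"tx": -0.36, "ty": 0.58, "tz": 0.05, "rx": 0, "ry": 0, "rz": 0, "claw": 0.066},
    {"tx": -0.36, "ty": 0.58, "tz": 0.05, "rx": 0, "ry": 0, "rz": 0, "claw": 0.066},
    {"tx": -0.36, "ty": 0.58, "tz": 0.05, "rx": 0, "ry": 0, "rz": 0, "claw": 0.066},
    {"tx": -0.36, "ty": 0.58, "tz": 0.05, "rx": 0, "ry": 0, "rz": 0, "claw": 0.066},
    {"tx": -0.36, "ty": 0.58, "tz": 0.05, "rx": 0, "ry": 0, "rz": 0, "claw": 0.066},
    {"tx": -0.36, "ty": 0.58, "tz": 0.05, "rx": 0, "ry": 0, "rz": 0, "claw": 0.066},
    {"tx": -0.36, "ty": 0.58, "tz": 0.05, "rx": 0, "ry": 0, "rz": 0, "claw": 0.066}
  ]
}}

```text
clock: 33.45
eef_pos: [294.6, 506.4, 250.7]
tool_rot: [-3.141, 0.0, -3.046]
force: [1.0, 0.4, -0.2]
width: 66.0
```

Run:
```python
from h import *
s=read_state(); print(s['eef_pos'],s['force'],s['width'],s['clock'])
t=save("top","top4")[:,:,::-1]; c=save("scene","scene4")[:,:,::-1]
a=cv2.resize(t[110:270,120:530],(800,312),interpolation=cv2.INTER_CUBIC)
b=cv2.resize(c[120:285,130:480],(611,288),interpolation=cv2.INTER_CUBIC)
cv2.imwrite('pics/fin.png',cv2.convertScaleAbs(np.vstack([a,np.pad(b,((0,0),(0,189),(0,0)))]),alpha=1.4,beta=10))
```

```text
[294.61602326 506.41534298 250.70392113] [ 0.99386559  0.3988821  -0.15715007] 66.04561700131487 33.45
```

View pics/fin.png

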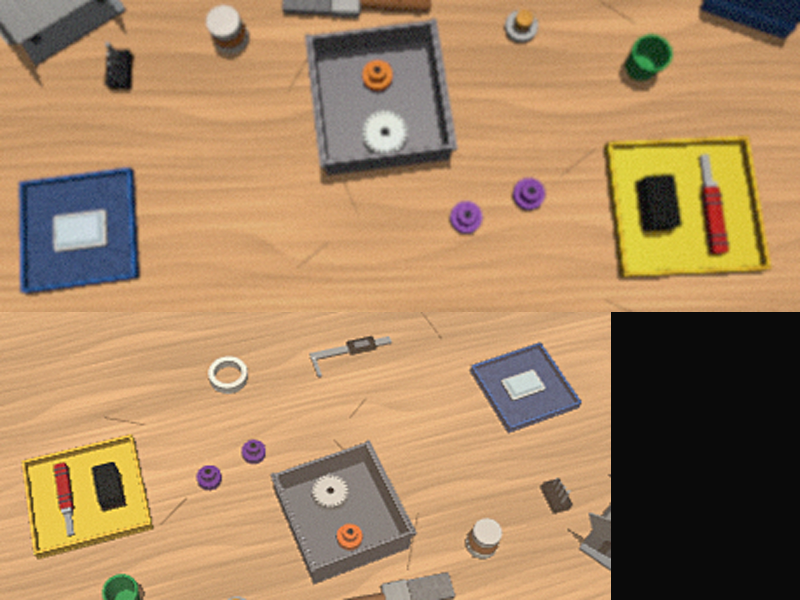

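Both views show all five parts flat, apart from each other and inside their containers: lens at (80,230), pinion at (377,75), gear at (385,132), block at (658,203) and scraper at (714,205). The arm is clear, so I'm handing in.

```bash
python3 -c "
from cell import *
print(finish_job())"
```

```text
the job is handed in; nothing more can be done
None
```

The job is done and handed in at about 33.5 s. In order, I set the lens cover in the blue tray, the scraper and then the sanding block in the yellow tray, and the orange pinion and then the white gear in the grey tote. I lowered each part until the floor pushed back (5 to 10 N) and only then released it.

The last top and scene views showed all five parts flat, the same way up, separate and clear of the walls. The arm was away with its gripper empty, and the lookalike parts had not been moved. No check failed. The wrist and top cameras disagreed by up to 3 mm on the gear, so I gripped between the two. The gripper read 1 to 3 mm under the nominal part sizes, but every grasp held.

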